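# Check the cooling preserve jars with the contact probe and put the thermometer away

### The arm

A 6-joint arm with a two-finger parallel gripper is mounted at the origin on the work surface. World frame = base frame: x ahead of the robot, y to its left, z up, the work surface at z = 0. Lengths are in m, angles in rad, forces in N, time in s.
With the tool pointing down it reaches from about 0.375 to 0.9 m from the base axis. Payload 3.1 kg.
Tool frame: the origin (TCP) lies at the very end of the fingers, on their centre line; the grasp point (between the pads) lies 19 mm behind it; z points along the fingers, y is the direction in which the jaws open and shut (so a half turn about z gives the same grasp; the last joint's range is limited). The gripper opens to 85 mm and grips with 20 to 120 N. Pads are 22 mm wide; open, the fingers measure 114 mm over their backs; the gripper's body (76 mm by 85 mm) begins 54 mm behind the grasp point. The pads swing forward as they close: fully open they stand 13 mm farther back than shut.
Start: joints at [1.05, 0.527, 1.433, -0, 1.181, -0.178], TCP at [0.21, 0.589, 0.202] pointing down, gripper open.
Joint ranges: [-3.08, 3.08], [-0.75, 2.2], [0.22, 2.44], [-1.43, 4.57], [0, 2.65], [-2.85, 2.85]. Speed limits (rad/s): [2.79, 2.79, 3.14, 3.14, 3.14, 3.14].

### API

Orientations are given as a unit quaternion [x, y, z, w].
In Python, from station import manip gives the robot as it stands. The module is installed in compiled form; this text tells all that it offers.
- The arm moves only by the tool send_rows, never from a script. Its argument "commands" is a list of rows, each an object with "delta_pos": the shift along the world's x, y, z in cm, a list of three; "yaw": the turn about the world's z in rad. A call has 1 to 10 rows; each row shifts and turns the pose as measured when the row begins; what a row does not reach is not made up. A row lasts 1/8 s, in which the tool goes at most 62.5 mm and 10.7 degrees, less where a joint would pass 70% of its speed; a pose out of reach is approached as far as the arm can. A call is refused whole if a number of a shift passes 6.25 or a number of a turn 0.188, either way. A call with a gripper value outside its range is refused whole. "grip" is the closure, from -1 (fully open) to 1 (shut), set as the call begins (left out, the last holds). The fingers move at their own pace and stop on an object; "force" is the grip in N (left out, the last holds). Time passes only in rows, so rows that do not move let the fingers close. It gives the time, the measured TCP pose, the force and the opening at its end, in the units of the state.
- manip.sense(): the state, without advancing time (a new reading comes with each control period).
- manip.snapshot(name): name is "scene" or "top" or "wrist"; returns the picture (384x512x3 uint8, blue, green, red); there is no depth.
- manip.get_calibration(name): a dict with "fx", "fy", "cx", "cy" (pixels), "world_to_cam" (4x4, takes a point from world to camera coordinates); the wrist camera has in their place "mount" (4x4, takes a point from camera to tool coordinates, whose origin is the TCP and whose axes are the flange's). Camera axes: x right, y down, z forward; pixel columns grow to the right and rows downward; lengths in m; the calibration is good to about 2 mm. The wrist camera is an equidistant fisheye: a pixel r from the principal point sees the ray r / f radians off the axis. A picture is of the moment at which its call begins: read the wrist's pose just before it. get_calibration takes no time and is no camera call.
- manip.sign_off(): hands the job in, once; it reports no verdict.
The state is a dict: "t": time; "q": joint angles; "qd": joint speeds; "tau": joint torques, N m; "tcp_pos": TCP position; "tool_rot": TCP orientation; "force": force on the tool from outside, world axes, zero at the start; "ft_torque": the same for the moment, N m; "finger_gap": opening from 0.0 (shut) to 1.0 (fully open).
Only numpy, scipy, OpenCV 4.12 (cv2) and the standard library are available. Lean on these libraries where they do the work, as an engineer would, in place of code of your own. Each camera call takes 0.05 s, during which the arm holds its last target. There are 200 camera calls.

### The job

Pull the thermometer base's red knob straight out until it clicks on, take the probe from its stand and rest its tip lightly, for about two seconds, on the black lid mark of each jar on the table, in the order red, yellow, green, blue, white (some may be missing). Then stand the probe back in its stand, push the aerial fully home, innermost tube first and then the middle one, and finally push the knob back in; keep the base on all the while the probe is out. Leave the jars standing upright on the table and do not disturb the mug, bottle or flowerpot.

Things in the scene. Friction and masses are not known exactly. Their poses are not given: they have to be found in the camera images.
- knob (a joint): Travel in m of the red push-pull knob: 0 = pushed in (off), 0.020 = pulled out on its on detent (stop at 0.021). It snaps over centre at 0.010 and takes about 5 N either way; let go, it stays in either place.
- knob_grip (a point): Centre of the red knob's head, a cylinder 38 mm across and 26 mm long on a 14 mm shaft, 60 mm above the table on the front of the green thermometer base (a fixed box 150 mm deep, 180 wide, 95 high). The shaft is level; the knob pulls straight out along this frame's -x, roughly towards the robot, and pushes in along +x. Pushed in, the head's back stands 30 mm off the box front. z is up. The point moves with the knob.
- aerial_inner (a joint): Collapse in m of the aerial's innermost tube (12 mm thick): near 0 = drawn out, 0.060 = fully home in the middle tube. Slides stiffly (about 3 N) and stays where left.
- aerial_mid (a joint): Collapse in m of the aerial's middle tube (19 mm thick): near 0 = drawn out, 0.060 = fully home in the fixed outer tube. Slides stiffly (about 7 N) and stays where left; it carries the inner tube along. When the inner tube is home, pushing on down on its cap moves the middle tube.
- aerial_top (a point): Middle of the top face of the orange cap (28 mm across, 10 mm thick) on the innermost tube of the upright telescoping aerial on the base's top; about 0.24 to 0.27 m above the table at first, about 0.15 m when all is home. Tubes go straight down.
- aerial_mid_rim (a point): Top of the steel rim (23 mm across) of the aerial's middle tube, on its axis; about 0.18 to 0.2 m above the table when drawn out, 0.139 m when fully home.
- probe_handle (a point): Centre of the orange square handle (26 x 26 mm, 90 mm tall, sides along this frame's x and y) of the loose contact probe, 0.15 kg, standing tip down in its stand at first. Below the handle is a black collar 46 x 46 x 10 mm, whose underside is 55 mm below this point; below that a 12 mm thick steel stem, 60 mm, and the brass tip. z points up along the probe. Resting in the stand, this point is 145 mm above the table.
- probe_tip (a point): Lowest point of the probe's brass tip (7 mm ball end), 130 mm below the handle centre on the probe's axis. The tip is spring loaded and slides up into the stem as it is pressed.
- tip (a joint): How far in m the spring tip is pressed into the stem: 0 = free, 0.012 = at its stop; 300 N/m.
- stand_mouth (a point): Centre of the top of the fixed wooden probe stand, a block 80 x 80 mm, 90 mm high, with a 29 mm square hole right through. The probe stands in it with its stem in the hole and its collar flat on the top.
- mug: Blue mug, 80 mm across, 90 mm high, a bystander; origin at the centre of its underside.
- bottle: Green bottle, 66 mm across, 190 mm high, a bystander; origin at the centre of its underside.
- flowerpot: Clay pot with a plant, 100 mm across, 165 mm high, a bystander; origin at the centre of its underside.
- jar_red: Preserve jar with red lid, 72 mm across, 80 mm high, 0.45 kg, loose, may be absent; origin at the centre of its underside, z up.
- mark_red (a point): Centre of the round black test mark (22 mm across, flat) on top of the red lid, 12 mm off the jar's axis, 80 mm above the table.
- jar_yellow: Preserve jar with yellow lid, 72 mm across, 65 mm high, 0.45 kg, loose, may be absent; origin at the centre of its underside, z up.
- mark_yellow (a point): Centre of the round black test mark (22 mm across, flat) on top of the yellow lid, 12 mm off the jar's axis, 65 mm above the table.
- jar_green: Preserve jar with green lid, 72 mm across, 90 mm high, 0.45 kg, loose, may be absent; origin at the centre of its underside, z up.
- mark_green (a point): Centre of the round black test mark (22 mm across, flat) on top of the green lid, 12 mm off the jar's axis, 90 mm above the table.
- jar_blue: Preserve jar with blue lid, 72 mm across, 70 mm high, 0.45 kg, loose, may be absent; origin at the centre of its underside, z up.
- mark_blue (a point): Centre of the round black test mark (22 mm across, flat) on top of the blue lid, 12 mm off the jar's axis, 70 mm above the table.
- jar_white: Preserve jar with white lid, 72 mm across, 85 mm high, 0.45 kg, loose, may be absent; origin at the centre of its underside, z up.
- mark_white (a point): Centre of the round black test mark (22 mm across, flat) on top of the white lid, 12 mm off the jar's axis, 85 mm above the table.
There are look-alikes about, which are no part of the job. Of the things that look like the jar_blue, the larger one is meant.

How it is judged:
By the outcome, as a careful person would: the job done as asked, in the order asked, and still so for the second after the job is handed in, with the robot touching nothing.
Of jar_red, jar_yellow, jar_green, jar_blue, jar_white only 3 to 5 are there at a start; the rules pass over those that are not, and their reading is None.
At some moment in a run one of jar_red, jar_yellow, jar_green, jar_blue, jar_white may be knocked a few centimetres aside while the robot is not near it.
It also fails if it takes over 208 s, if anything falls off the work surface, if the arm or the gripper's body presses on something with over 40 N, if the wrist force passes 120 N, or if a joint passes its speed limit or range.

## Working session

There is one attempt and no reset: what is moved stays moved. The work goes in short steps, Python scripts to look and compute and a tool call to move; the robot and the scene stay as the last step left them, time stands still between calls to the robot, and variables do not carry over. Pictures are saved under pics/ and viewed, about 12 in all and at most 16, crops included, and the job is handed in when it is done.

Besides the shell and the picture viewer there is one more tool, called after ">>>" by a JSON object that holds its "op" and its "data". send_rows: Moves the arm, as the interface text tells. Its arguments: {"type":"object","properties":{"commands":{"type":"array","items":{"type":"object","properties":{"delta_pos":{"type":"array","items":{"type":"number"}},"yaw":{"type":"number"}}}},"grip":{"type":"number"},"force":{"type":"number"}},"required":["commands"]}

```bash
mkdir -p pics && cat > h.py <<'E'
import numpy as np, cv2
from station import manip
def cal(n):
    c=manip.get_calibration(n); return c
def ray(n,u,v,state=None):
    c=cal(n)
    if n!='wrist':
        T=np.linalg.inv(np.array(c['world_to_cam'])); d=np.array([(u-c['cx'])/c['fx'],(v-c['cy'])/c['fy'],1.])
    else:
        from scipy.spatial.transform import Rotation as R
        s=state; W=np.eye(4); W[:3,:3]=R.from_quat(s['tool_rot']).as_matrix(); W[:3,3]=s['tcp_pos']
        T=W@np.array(c['mount']); x=(u-c['cx'])/c['fx'];y=(v-c['cy'])/c['fy']; r=np.hypot(x,y)+1e-12
        d=np.array([x/r*np.sin(r),y/r*np.sin(r),np.cos(r)])
    return T[:3,3],T[:3,:3]@d
def onz(n,u,v,z,state=None):
    o,d=ray(n,u,v,state); return o+d*(z-o[2])/d[2]
def proj(n,p):
    c=cal(n); q=np.array(c['world_to_cam'])@np.append(p,1); return c['fx']*q[0]/q[2]+c['cx'],c['fy']*q[1]/q[2]+c['cy']
def tri(*rs):
    A=0;b=0
    for o,d in rs:
        d=d/np.linalg.norm(d);P=np.eye(3)-np.outer(d,d);A=A+P;b=b+P@o
    return np.linalg.solve(A,b)
E
python3 - <<'E'
from h import *
s=manip.sense();print(s['t'],s['tcp_pos'],s['tool_rot'],s['force'],s['finger_gap'])
for n in('scene','top'):
    im=manip.snapshot(n);cv2.imwrite(f'pics/{n}0.png',im);cv2.imwrite(f'pics/{n}0b.png',cv2.resize(im,(800,600),interpolation=cv2.INTER_CUBIC))
    c=cal(n);print(n,c['fx'],c['cx'],c['cy'],np.linalg.inv(np.array(c['world_to_cam'])).round(3).tolist())
print(np.array(cal('wrist')['mount']).round(3).tolist(),cal('wrist')['fx'],cal('wrist')['cx'])
E
```

```text
0.0 [0.20963431 0.58794618 0.20122048] [ 1.70547996e-01  9.85348745e-01 -1.04165039e-03 -3.83880850e-04] [-0.21280183 -0.12532115  0.55830684] 1.0001608724242617
scene 395.97919810615866 255.46535196834776 188.6587054616135 [[0.833, 0.321, -0.451, 1.197], [0.554, -0.461, 0.693, -0.828], [0.015, -0.827, -0.562, 0.91], [0.0, 0.0, 0.0, 1.0]]
top 474.02203725124645 259.5622672647667 188.4162143064063 [[0.006, -0.992, 0.125, 0.42], [-1.0, -0.005, 0.009, 0.085], [-0.009, -0.125, -0.992, 1.506], [0.0, 0.0, 0.0, 1.0]]
[[-0.001, -0.958, -0.288, 0.074], [1.0, -0.001, -0.001, -0.001], [0.001, -0.288, 0.958, -0.171], [0.0, 0.0, 0.0, 1.0]] 297.3186396354542 253.0641395966987
```

View pics/top0b.png

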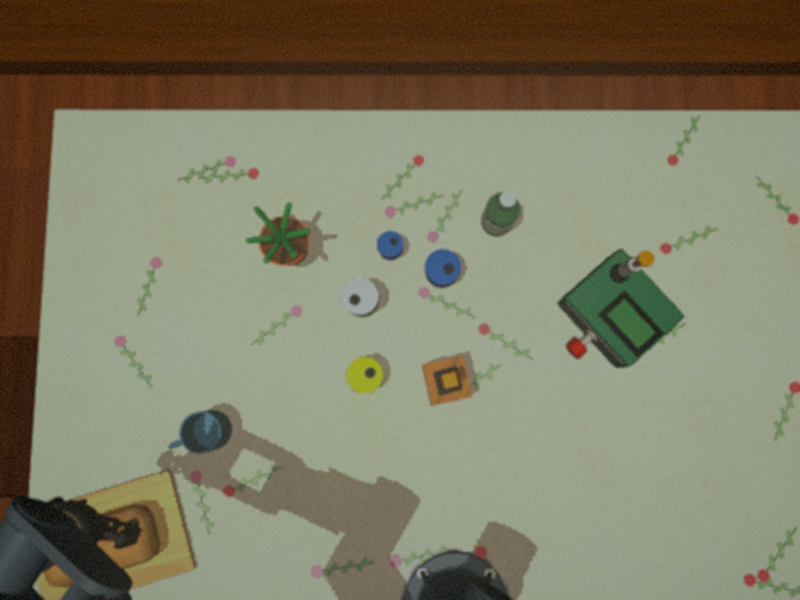

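View pics/scene0b.png

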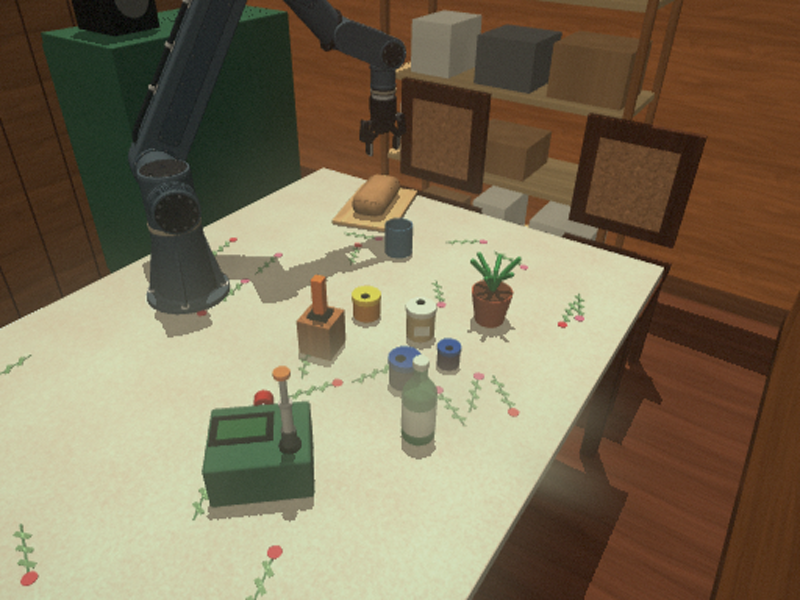

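The top view (800-wide) shows a yellow jar (366,374), white jar (361,297), two blue jars (large 443,267; small look-alike 391,245) and the base (622,308) with its knob (577,347). It also shows the orange aerial cap (646,258) and the stand and probe (449,379). No red or green jar is visible; the green thing at (502,213) is the bottle. Orange things that could be confused are the probe handle, the aerial cap and the flowerpot.

```bash
python3 - <<'E'
from h import *
def blobs(im,lo,hi,amin=25):
    h=cv2.cvtColor(im,cv2.COLOR_BGR2HSV);m=cv2.inRange(h,np.array(lo),np.array(hi))
    n,l,st,c=cv2.connectedComponentsWithStats(m)
    return [(c[i].round(1).tolist(),st[i].tolist()) for i in range(1,n) if st[i][4]>=amin]
for n in('top','scene'):
    im=cv2.imread(f'pics/{n}0.png')
    for k,lo,hi in(('red',(0,190,90),(6,255,255)),('red2',(174,190,90),(180,255,255)),('orange',(7,170,120),(19,255,255)),('yellow',(24,170,100),(34,255,255)),('blue',(105,130,60),(125,255,255))):
        print(n,k,blobs(im,lo,hi))
im=cv2.imread('pics/top0.png')
a=cv2.resize(im[130:270,340:450],None,fx=4,fy=4,interpolation=cv2.INTER_CUBIC)
b=cv2.resize(im[130:270,210:320],None,fx=3.2,fy=4,interpolation=cv2.INTER_CUBIC)
cv2.imwrite('pics/c1.png',np.hstack([a,b]))
E
```

```text
top red [([369.0, 222.4], [364, 217, 11, 11, 67])]
top red2 []
top orange []
top yellow [([232.8, 239.8], [223, 229, 22, 22, 340])]
top blue [([248.9, 156.5], [242, 149, 15, 16, 164]), ([282.4, 170.8], [273, 161, 21, 21, 321])]
scene red []
scene red2 []
scene orange [([426.3, 163.2], [419, 161, 15, 6, 32])]
scene yellow []
scene blue []
```

View pics/c1.png

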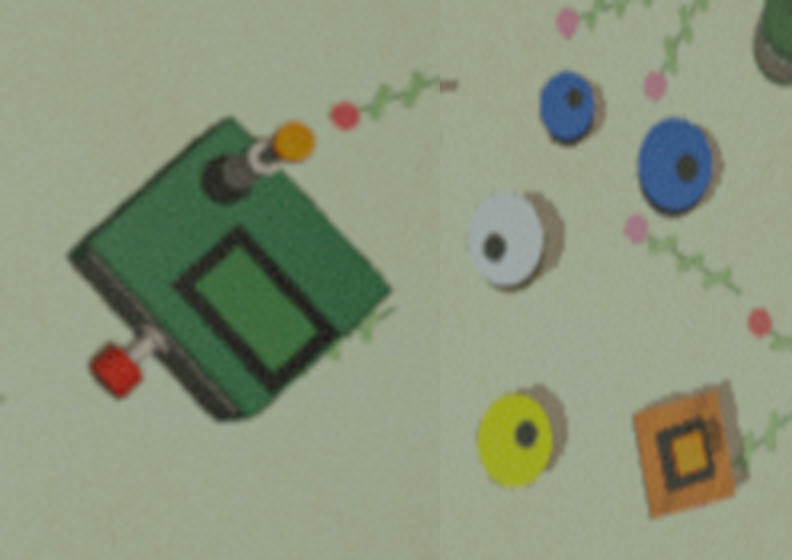

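The crop shows the knob head centre at (117,369), pointing down and left. The aerial cap is at (294,142), the probe handle top at (690,454), and the jar marks are dark discs.

```bash
python3 - <<'E'
from h import *
L=lambda x,y,z:onz('top',340+x/4,130+y/4,z)
Rr=lambda x,y,z:onz('top',210+(x-440)/3.2,130+y/4,z)
print('knob',L(117,369,.062).round(4))
a,b=L(228,118,.095),L(390,292,.095);d=b-a;print('backedge',a[:2],b[:2],np.linalg.norm(d),np.degrees(np.arctan2(d[1],d[0])))
a,b=L(90,248,.095),L(245,415,.095);d=b-a;print('front',np.linalg.norm(d),np.degrees(np.arctan2(d[1],d[0])))
a,b=L(228,118,.095),L(75,250,.095);d=b-a;print('side',np.linalg.norm(d),np.degrees(np.arctan2(d[1],d[0])))
for z in(.24,.255,.27):print('aer',L(294,142,z).round(4))
print('aer base',L(222,183,.11).round(4))
cap=tri(ray('top',340+294/4,130+142/4),ray('scene',282*.64,372*.64));print('cap tri',cap)
print('handle',Rr(690,454,.19).round(4),'stand',Rr(686,453,.09).round(4))
c=np.array([Rr(*p,.09)[:2] for p in((633,413),(715,388),(735,495),(652,518))]);print(c.round(4).tolist(),c.mean(0)); e=np.diff(np.vstack([c,c[:1]]),axis=0);print(np.linalg.norm(e,axis=1),np.degrees(np.arctan2(e[:,1],e[:,0])))
for k,p,q,z in(('Y',(515,439),(526,434),.065),('B',(676,165),(686,168),.07),('W',(507,240),(494,247),.085)):print(k,'jar',Rr(*p,z).round(4),'mark',Rr(*q,z).round(4))
E
```

```text
knob [ 0.5002 -0.2357  0.062 ]
backedge [ 0.68790093 -0.31631027] [ 0.55678068 -0.43264058] 0.17528621910279354 -138.4204571003254
front 0.16671207113283934 -137.93136000423058
side 0.1545348384716392 130.69139541874202
aer [ 0.6441 -0.3191  0.24  ]
aer [ 0.6414 -0.3143  0.255 ]
aer [ 0.6388 -0.3095  0.27  ]
aer base [ 0.636  -0.3061  0.11  ]
cap tri [ 0.64171623 -0.31169701  0.25969055]
handle [0.4334 0.0171 0.19  ] stand [0.4352 0.0157 0.09  ]
[[0.4644, 0.0649], [0.4834, -0.0113], [0.4046, -0.0295], [0.3873, 0.0471]] [0.43492695 0.01781061]
[0.07856105 0.08087717 0.07856694 0.07914691] [ -76.03354126 -167.01804107  102.70452825   12.96996905]
Y jar [0.445 0.176 0.065] mark [0.4488 0.1656 0.065 ]
B jar [0.6546 0.024  0.07  ] mark [0.6523 0.0144 0.07  ]
W jar [0.5941 0.1842 0.085 ] mark [0.5887 0.1964 0.085 ]
```

>>> {"op": "send_rows", "data": {"commands": [{"delta_pos": [2.8, -5.3, 1.5], "yaw": -0.05}, {"delta_pos": [2.8, -5.3, 1.5], "yaw": -0.05}, {"delta_pos": [2.8, -5.3, 1.5], "yaw": -0.05}, {"delta_pos": [2.8, -5.3, 1.5], "yaw": -0.05}, {"delta_pos": [2.8, -5.3, 1.5], "yaw": -0.05}, {"delta_pos": [2.8, -5.3, 1], "yaw": -0.05}, {"delta_pos": [2.8, -5.3, 1], "yaw": -0.05}, {"delta_pos": [2.8, -5.3, 0], "yaw": -0.05}, {"delta_pos": [2.8, -5.3, 0], "yaw": -0.05}, {"delta_pos": [2.8, -5.3, 0], "yaw": -0.05}]}}

```text
t: 1.35
tcp_pos: [0.4917, 0.0456, 0.2952]
tool_rot: [0.412, 0.911, -0.002, -0.001]
force: [0.2, 0.1, -0.6]
finger_gap: 1.005
```

>>> {"op": "send_rows", "data": {"commands": [{"delta_pos": [0.2, -6, 0]}, {"delta_pos": [0.2, -6, 0]}, {"delta_pos": [0.2, -6, 0]}, {"delta_pos": [0.2, -5, -2]}, {"delta_pos": [0, -4, -4]}, {"delta_pos": [0, -1, -4]}, {"delta_pos": [0, 0, -2]}]}}

```text
validation failed for argument at $.co...
```

```bash
cat > look.py <<'E'
from h import *
import sys
s=manip.sense();im=manip.snapshot('wrist');cv2.imwrite(f'pics/{sys.argv[1]}.png',im)
np.save('pics/s.npy',np.r_[s['tcp_pos'],s['tool_rot']])
print(s['t'],s['tcp_pos'],s['tool_rot'],s['q'],s['force'])
E
python3 look.py w1
```

```text
1.35 [0.49165403 0.04564569 0.29518675] [ 4.12490781e-01  9.10960215e-01 -1.56636138e-03 -6.23684120e-04] [-0.13237701  0.24225203  1.62645011 -0.00275918  1.27499011 -0.85199174] [ 0.24525483  0.06874885 -0.57165671]
```

View pics/w1.png

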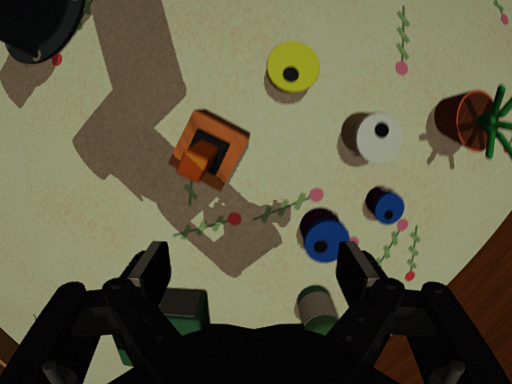

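The move was refused, apparently because every row needs a yaw. The wrist view is still useful: yellow mark (291,73), white (381,129), blue (320,246).

>>> {"op": "send_rows", "data": {"commands": [{"delta_pos": [0.2, -6, 0], "yaw": 0}, {"delta_pos": [0.2, -6, 0], "yaw": 0}, {"delta_pos": [0.2, -6, 0], "yaw": 0}, {"delta_pos": [0.2, -5, -2], "yaw": 0}, {"delta_pos": [0, -4, -4], "yaw": 0}, {"delta_pos": [0, -1, -4], "yaw": 0}, {"delta_pos": [0, 0, -2], "yaw": 0}]}}

```text
t: 2.28
tcp_pos: [0.5042, -0.2459, 0.1716]
tool_rot: [0.417, 0.909, -0.004, 0.005]
force: [-0.8, 0.6, 1.3]
finger_gap: 0.996
```

```bash
python3 - <<'E'
from h import *
v=np.load('pics/s.npy');s=dict(tcp_pos=v[:3],tool_rot=v[3:])
for k,u,w,z in(('Y',291,73,.065),('B',320,246,.07),('W',381,129,.085)):print(k,onz('wrist',u,w,z,s).round(4))
E
python3 look.py w2
```

```text
Y [0.4504 0.1666 0.065 ]
B [0.6528 0.0131 0.07  ]
W [0.589  0.1954 0.085 ]
2.275 [ 0.50424506 -0.24585057  0.17160744] [ 0.41669021  0.90902723 -0.00378214  0.00494619] [-0.64973364  0.47603795  1.63544711 -0.00613509  1.01881153 -1.35772192] [-0.82948699  0.5817426   1.26958723]
```

View pics/w2.png

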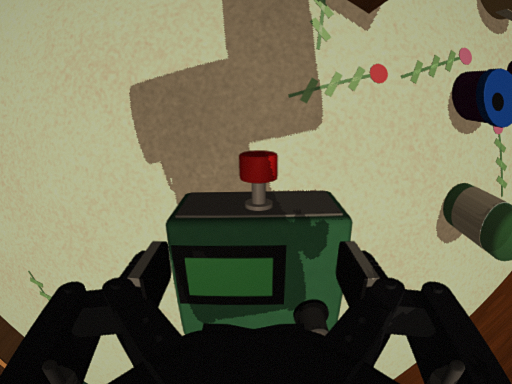

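```bash
python3 - <<'E'
from h import *
v=np.load('pics/s.npy');s=dict(tcp_pos=v[:3],tool_rot=v[3:])
for z in(.06,.07,.079):print(onz('wrist',258,167,z,s).round(4))
print(onz('wrist',258,184,.072,s),onz('wrist',258,152,.066,s))
a=onz('wrist',186,216,.095,s);b=onz('wrist',340,215,.095,s);d=b-a;print(a,b,np.degrees(np.arctan2(d[1],d[0])))
print(tri(ray('top',340+117/4,130+369/4),ray('wrist',258,167,s)))
E
```

```text
[ 0.4988 -0.2339  0.06  ]
[ 0.4972 -0.2324  0.07  ]
[ 0.4958 -0.2309  0.079 ]
[ 0.5076705  -0.24444154  0.072     ] [ 0.48836143 -0.22206044  0.066     ]
[ 0.47330271 -0.30527143  0.095     ] [ 0.57970149 -0.21256415  0.095     ] 41.06625745178222
[ 0.49972308 -0.23532849  0.05859793]
```

>>> {"op": "send_rows", "data": {"commands": [{"delta_pos": [-0.5, 1.2, -2], "yaw": -0.01}, {"delta_pos": [0, 0, -4], "yaw": 0}, {"delta_pos": [0, 0, -3], "yaw": 0}, {"delta_pos": [0, 0, -2], "yaw": 0}, {"delta_pos": [0, 0, 0], "yaw": 0}]}}

```text
t: 2.95
tcp_pos: [0.4988, -0.231, 0.0577]
tool_rot: [0.42, 0.907, -0.003, 0.003]
force: [0.2, 0.7, -0.5]
finger_gap: 1.003
```

>>> {"op": "send_rows", "data": {"commands": [{"delta_pos": [0, -0.3, -1], "yaw": 0.014}, {"delta_pos": [0, 0, -0.7], "yaw": 0}, {"delta_pos": [0, 0, 0], "yaw": 0}]}}

```text
t: 3.32
tcp_pos: [0.5005, -0.235, 0.042]
tool_rot: [0.413, 0.911, -0.004, 0.005]
force: [-0.4, -0.1, -0.6]
finger_gap: 1.0
```

>>> {"op": "send_rows", "data": {"commands": [{"delta_pos": [0, 0, 0], "yaw": 0}, {"delta_pos": [0, 0, 0], "yaw": 0}, {"delta_pos": [0, 0, 0], "yaw": 0}, {"delta_pos": [0, 0, 0], "yaw": 0}], "grip": 1, "force": 40}}

```text
t: 3.82
tcp_pos: [0.5013, -0.2355, 0.0446]
tool_rot: [0.413, 0.911, -0.004, 0.007]
force: [-7.2, 3.4, 41.4]
finger_gap: 0.236
```

>>> {"op": "send_rows", "data": {"commands": [{"delta_pos": [0, 0, 0], "yaw": 0}, {"delta_pos": [0, 0, 0], "yaw": 0}, {"delta_pos": [0, 0, 0], "yaw": 0}], "grip": -1}}

```text
t: 4.2
tcp_pos: [0.5018, -0.2359, 0.0457]
tool_rot: [0.413, 0.911, -0.004, 0.008]
force: [-0.2, 0.5, -1.2]
finger_gap: 0.858
```

```bash
python3 look.py w3; python3 - <<'E'
from h import *
im=cv2.imread('pics/w3.png')[60:384,80:440];cv2.imwrite('pics/w3c.png',im)
im=manip.snapshot('scene');cv2.imwrite('pics/s3.png',im)
cv2.imwrite('pics/s3c.png',np.hstack([cv2.resize(im[200:340,100:230],None,fx=3,fy=3),cv2.resize(im=cv2.imread('pics/w3.png')[100:300,130:390],dsize=(400,420)) if 0 else cv2.resize(cv2.imread('pics/w3.png')[60:384,80:440],(400,420))]))
E
```

```text
4.2 [ 0.50179789 -0.23587397  0.04573269] [ 0.4133354   0.9105377  -0.00425858  0.0075366 ] [-0.63786795  0.65996548  1.74749813 -0.00784537  0.71761741 -1.35053438] [-0.23341177  0.52117921 -1.1658151 ]
```

View pics/s3c.png

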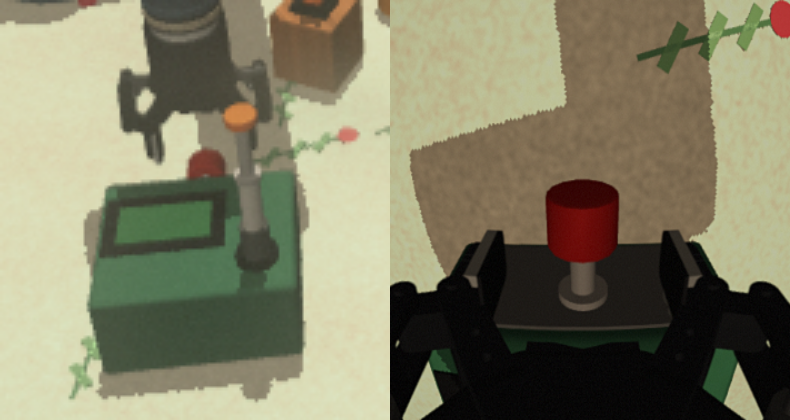

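```bash
python3 - <<'E'
from h import *
c=cal('wrist');M=np.linalg.inv(np.array(c['mount']))
def pt(p):
    q=M@np.append(p,1);r=np.hypot(q[0],q[1]);t=np.arctan2(r,q[2]);return (c['cx']+c['fx']*t*q[0]/r,c['cy']+c['fy']*t*q[1]/r)
for p in((0,0,0),(0,0,-.019),(0,.03,-.019),(0,.0425,-.032),(.011,.0425,-.032),(-.011,.0425,-.032),(0,.0425,-.013)):
    u,v=pt(p);print(p,np.round((u,v)),'crop',round(390+(u-80)*400/360),round((v-60)*420/324))
v=np.load('pics/s.npy');s=dict(tcp_pos=v[:3],tool_rot=v[3:])
f=lambda x,y:(80+(x-390)*.9,60+y*324/420)
for x,y,z in((582,190,.06),(582,215,.079),(582,255,.079),(582,325,.095)):
    print(onz('wrist',*f(x,y),z,s).round(4))
E
```

```text
(0, 0, 0) [254. 226.] crop 584 215
(0, 0, -0.019) [254. 239.] crop 584 232
(0, 0.03, -0.019) [307. 238.] crop 642 231
(0, 0.0425, -0.032) [333. 248.] crop 672 244
(0.011, 0.0425, -0.032) [336. 229.] crop 674 220
(-0.011, 0.0425, -0.032) [331. 265.] crop 669 266
(0, 0.0425, -0.013) [326. 233.] crop 663 225
[ 0.4892 -0.2229  0.06  ]
[ 0.4914 -0.2253  0.079 ]
[ 0.5032 -0.2388  0.079 ]
[ 0.5189 -0.2568  0.095 ]
```

>>> {"op": "send_rows", "data": {"commands": [{"delta_pos": [-0.7, 0.7, 0], "yaw": 0}, {"delta_pos": [0, 0, -0.8], "yaw": 0}, {"delta_pos": [0, 0, -0.8], "yaw": 0}, {"delta_pos": [0, 0, 0], "yaw": 0}]}}

```text
t: 4.8
tcp_pos: [0.4934, -0.2277, 0.0277]
tool_rot: [0.413, 0.911, -0.004, 0.006]
force: [-0.3, -0.3, 0.6]
finger_gap: 1.002
```

>>> {"op": "send_rows", "data": {"commands": [{"delta_pos": [0, 0, 0], "yaw": 0}, {"delta_pos": [0, 0, 0], "yaw": 0}, {"delta_pos": [0, 0, 0], "yaw": 0}, {"delta_pos": [0, 0, 0], "yaw": 0}], "grip": 1, "force": 30}}

```text
t: 5.3
tcp_pos: [0.4942, -0.2274, 0.028]
tool_rot: [0.414, 0.91, -0.003, 0.007]
force: [-0.1, -0.6, -1.1]
finger_gap: 0.432
```

>>> {"op": "send_rows", "data": {"commands": [{"delta_pos": [-0.4, 0.45, 0], "yaw": 0}, {"delta_pos": [-0.4, 0.45, 0], "yaw": 0}, {"delta_pos": [-0.4, 0.45, 0], "yaw": 0}, {"delta_pos": [-0.3, 0.33, 0], "yaw": 0}]}}

```text
t: 5.8
tcp_pos: [0.4804, -0.2118, 0.028]
tool_rot: [0.414, 0.91, -0.004, 0.01]
force: [2.9, -3.8, -3.4]
finger_gap: 0.429
```

>>> {"op": "send_rows", "data": {"commands": [{"delta_pos": [-0.2, 0.22, 0], "yaw": 0}, {"delta_pos": [-0.1, 0.11, 0], "yaw": 0}]}}

```text
t: 6.05
tcp_pos: [0.4806, -0.2121, 0.0281]
tool_rot: [0.413, 0.91, -0.006, 0.015]
force: [2.1, -2.5, -6.0]
finger_gap: 0.426
```

>>> {"op": "send_rows", "data": {"commands": [{"delta_pos": [0, 0, 0], "yaw": 0}, {"delta_pos": [0, 0, 0], "yaw": 0}, {"delta_pos": [0, 0, 0], "yaw": 0}, {"delta_pos": [0, 0, 0], "yaw": 0}], "grip": -1}}

```text
t: 6.55
tcp_pos: [0.4784, -0.2103, 0.0283]
tool_rot: [0.413, 0.911, -0.006, 0.012]
force: [-0.1, -0.4, 0.3]
finger_gap: 1.003
```

```bash
python3 look.py w4 && python3 - <<'E'
from h import *
im=cv2.imread('pics/w4.png');t=manip.snapshot('top');cv2.imwrite('pics/t4.png',t)
cv2.imwrite('pics/w4c.png',np.hstack([cv2.resize(im[60:384,80:440],(400,420)),cv2.resize(cv2.imread('pics/top0.png')[180:250,340:405],(390,420))]))
E
```

```text
6.55 [ 0.47842367 -0.21030884  0.02828562] [ 0.41306094  0.91060215 -0.00578925  0.01228275] [-0.6240331   0.66430907  1.84345306 -0.01141331  0.60749557 -1.33383514] [-0.13992068 -0.38701904  0.34104958]
```

View pics/w4c.png

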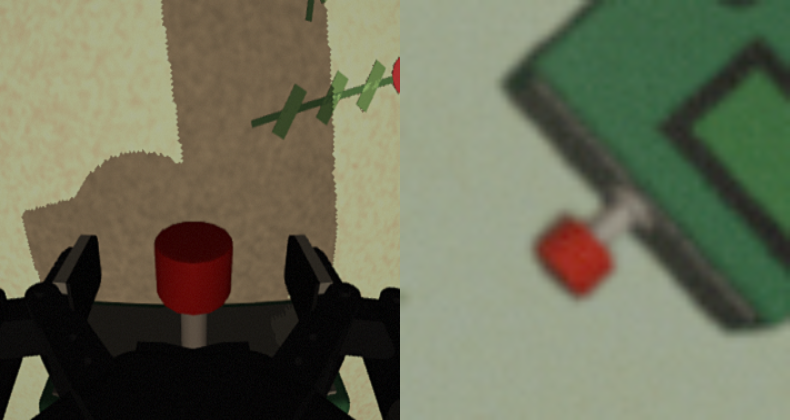

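>>> {"op": "send_rows", "data": {"commands": [{"delta_pos": [0, 0, 3], "yaw": 0}, {"delta_pos": [0, 0, 6], "yaw": 0}, {"delta_pos": [0, 0, 6], "yaw": -0.05}, {"delta_pos": [-0.5, 2, 5.5], "yaw": -0.08}, {"delta_pos": [-0.6, 4.5, 4], "yaw": -0.08}, {"delta_pos": [-0.7, 5.5, 2], "yaw": -0.08}, {"delta_pos": [-0.7, 5, 0], "yaw": -0.08}, {"delta_pos": [-0.7, 3, 0], "yaw": -0.08}, {"delta_pos": [-0.5, 1.5, 0], "yaw": 0}, {"delta_pos": [0, 0, 0], "yaw": 0}]}}

```text
t: 7.9
tcp_pos: [0.4383, 0.0108, 0.3027]
tool_rot: [0.612, 0.791, -0.005, 0.013]
force: [0.0, 0.1, 0.1]
finger_gap: 1.001
```

```bash
python3 look.py w5 && python3 - <<'E'
from h import *
im=cv2.imread('pics/w5.png');t=manip.snapshot('top');cv2.imwrite('pics/t5.png',t)
h=cv2.cvtColor(t,cv2.COLOR_BGR2HSV)
m=cv2.inRange(h,np.array((0,190,90)),np.array((6,255,255)))[200:260,330:400];M=cv2.moments(m,True)
if M['m00']: print('knob top px',330+M['m10']/M['m00'],200+M['m01']/M['m00'])
cv2.imwrite('pics/w5c.png',np.hstack([im[60:384,60:460],cv2.resize(t[150:260,340:450],(324,324))]))
E
```

```text
7.9 [0.43827196 0.01082982 0.30268567] [ 0.61183364  0.79086119 -0.00513587  0.01310734] [-0.21554496  0.13877167  1.74213729 -0.02168008  1.24146923 -0.46261998] [0.01495693 0.06823991 0.05185291]
knob top px 363.6923076923077 227.06153846153848
```

View pics/w5c.png

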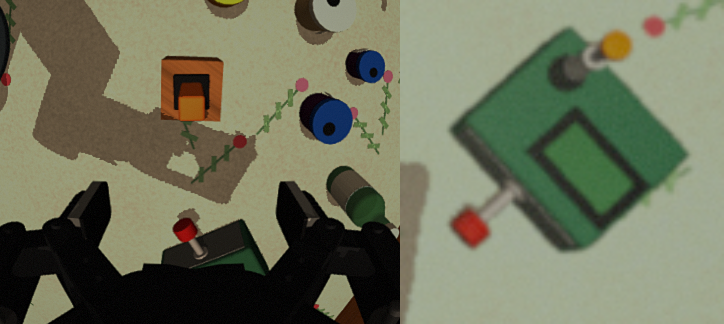

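The knob is out: it moved 7 px, about 21 mm, in the top view.

```bash
python3 - <<'E'
from h import *
from scipy.spatial.transform import Rotation as R
v=np.load('pics/s.npy');s=dict(tcp_pos=v[:3],tool_rot=v[3:])
print(R.from_quat(v[3:]).as_matrix().round(4))
im=cv2.imread('pics/w5.png')
h=cv2.cvtColor(im,cv2.COLOR_BGR2HSV)
m=(cv2.inRange(h,np.array((8,200,170)),np.array((22,255,255))));m[:,:220]=0;m[:,290:]=0;m[:140]=0;m[200:]=0
n,l,st,c=cv2.connectedComponentsWithStats(m);print(st.tolist(),c.tolist())
for i in range(1,n):
    if st[i][4]>100:
        r=cv2.minAreaRect(np.argwhere(l==i)[:,::-1].astype(np.float32));print(r)
        b=np.array([onz('wrist',*p,.19,s)[:2] for p in cv2.boxPoints(r)]);e=np.diff(b,axis=0);print(b.mean(0),np.linalg.norm(e,axis=1),np.degrees(np.arctan2(e[:,1],e[:,0])))
print(onz('wrist',252.5,168,.19,s))
cr=np.array([onz('wrist',60+a,60+b,.09,s)[:2] for a,b in((162,65),(221,61),(223,120),(162,121))]);print(cr.mean(0));e=np.diff(cr,axis=0);print(np.degrees(np.arctan2(e[:,1],e[:,0])))
E
```

```text
[[-0.251   0.9679  0.0144]
 [ 0.9676  0.2513 -0.0242]
 [-0.027   0.0079 -0.9996]]
[[0, 0, 512, 384, 196608]] [[255.5, 191.5]]
[0.43555357 0.01980422 0.19      ]
[0.43622023 0.01704036]
[  18.34988991  -72.32571008 -164.64812686]
```

>>> {"op": "send_rows", "data": {"commands": [{"delta_pos": [-0.3, 0.7, -2], "yaw": -0.015}, {"delta_pos": [0, 0, -4], "yaw": 0}, {"delta_pos": [0, 0, -4], "yaw": 0}, {"delta_pos": [0, 0, -3.5], "yaw": 0}, {"delta_pos": [0, 0, -2], "yaw": 0}, {"delta_pos": [0, 0, 0], "yaw": 0}]}}

```text
t: 8.75
tcp_pos: [0.4412, 0.0081, 0.1431]
tool_rot: [0.622, 0.783, -0.005, 0.016]
force: [-0.5, -0.1, 1.2]
finger_gap: 0.999
```

>>> {"op": "send_rows", "data": {"commands": [{"delta_pos": [-0.6, 1.0, 0], "yaw": 0}, {"delta_pos": [0, 0, -1], "yaw": 0}, {"delta_pos": [0, 0, -0.7], "yaw": 0}, {"delta_pos": [0, 0, 0], "yaw": 0}]}}

```text
t: 9.25
tcp_pos: [0.4371, 0.0174, 0.1271]
tool_rot: [0.622, 0.783, -0.004, 0.019]
force: [0.2, -0.5, 0.9]
finger_gap: 0.997
```

>>> {"op": "send_rows", "data": {"commands": [{"delta_pos": [-0.2, 0, 0], "yaw": 0}, {"delta_pos": [0, 0, 0], "yaw": 0}]}}

```text
t: 9.5
tcp_pos: [0.4353, 0.0174, 0.1274]
tool_rot: [0.622, 0.783, -0.004, 0.019]
force: [0.4, -0.0, 0.4]
finger_gap: 1.003
```

>>> {"op": "send_rows", "data": {"commands": [{"delta_pos": [0, 0, 0], "yaw": 0}, {"delta_pos": [0, 0, 0], "yaw": 0}, {"delta_pos": [0, 0, 0], "yaw": 0}, {"delta_pos": [0, 0, 0], "yaw": 0}, {"delta_pos": [0, 0, 0], "yaw": 0}], "grip": 1, "force": 40}}

```text
t: 10.12
tcp_pos: [0.4355, 0.0172, 0.128]
tool_rot: [0.622, 0.783, -0.004, 0.019]
force: [-0.7, -0.4, -0.2]
finger_gap: 0.305
```

>>> {"op": "send_rows", "data": {"commands": [{"delta_pos": [0, 0, 1.5], "yaw": 0}, {"delta_pos": [0, 0, 3], "yaw": 0}, {"delta_pos": [0, 0, 4], "yaw": 0}, {"delta_pos": [0, 0, 4], "yaw": 0}, {"delta_pos": [0, 0, 2], "yaw": 0}, {"delta_pos": [0, 0, 0], "yaw": 0}]}}

```text
t: 10.88
tcp_pos: [0.4322, 0.0182, 0.2743]
tool_rot: [0.622, 0.782, -0.005, 0.016]
force: [0.0, -0.4, -2.3]
finger_gap: 0.302
```

```bash
cat > marks.py <<'E'
from h import *
# jar lids in top view, compare with start; mark = dark blob inside lid
t=manip.snapshot('top');cv2.imwrite('pics/tm.png',t);h=cv2.cvtColor(t,cv2.COLOR_BGR2HSV)
exp={'Y':((.4496,.1661),.065),'B':((.6525,.0137),.07),'W':((.5889,.1959),.085)}
for k,(p,z) in exp.items():
    u,v=proj('top',(*p,z)); u,v=int(round(u)),int(round(v))
    w=t[v-5:v+6,u-5:u+6].max(2).astype(float);d=np.clip(np.percentile(w,75)*.75-w,0,None);yy,xx=np.mgrid[-5:6,-5:6]
    if d.sum()>100:
        print(k,'mark',onz('top',u+(d*xx).sum()/d.sum(),v+(d*yy).sum()/d.sum(),z)[:2].round(4),'min',w.min(),'area',(d>0).sum())
    else: print(k,'no mark',w.min())
E
python3 marks.py; python3 -c "
from h import *
s=manip.sense();print(s['tcp_pos'],s['tool_rot'],s['force'],s['finger_gap'])"
```

```text
Y mark [0.4501 0.1668] min 61.0 area 39
B mark [0.654 0.015] min 58.0 area 38
W mark [0.5899 0.1973] min 61.0 area 37
[0.43140945 0.01835281 0.2733041 ] [ 0.62248736  0.78246931 -0.00557508  0.0148384 ] [-0.49233491  0.3561028  -2.11940764] 0.3037644655835446
```

>>> {"op": "send_rows", "data": {"commands": [{"delta_pos": [0.4, 3, 0], "yaw": 0}, {"delta_pos": [0.5, 4, 0], "yaw": 0}, {"delta_pos": [0.5, 4, 0], "yaw": 0}, {"delta_pos": [0.4, 3, -1.5], "yaw": 0}, {"delta_pos": [0.1, 0.8, -2], "yaw": 0}, {"delta_pos": [0, 0, -1.5], "yaw": 0}, {"delta_pos": [0, 0, 0], "yaw": 0}]}}

```text
t: 11.8
tcp_pos: [0.443, 0.1705, 0.2094]
tool_rot: [0.623, 0.782, -0.013, 0.006]
force: [-0.1, -0.6, -1.1]
finger_gap: 0.299
```

```bash
python3 look.py w6 && python3 - <<'E'
from h import *
im=cv2.imread('pics/w6.png');t=manip.snapshot('scene')
cv2.imwrite('pics/w6c.png',np.hstack([im[84:384,100:410],cv2.resize(t[120:250,170:330],(370,300))]))
E
```

```text
11.8 [0.44299706 0.17046179 0.20939808] [ 0.62310197  0.78200113 -0.01338186  0.00625177] [ 0.15056331  0.32372802  1.77755856 -0.03151771  1.05165308 -0.05886092] [-0.05168    -0.56462389 -1.08000244]
```

View pics/w6c.png

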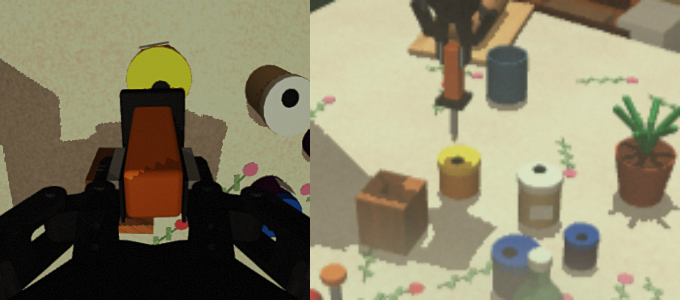

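```bash
cat > tip.py <<'E'
from h import *
from scipy.spatial.transform import Rotation as R
def tip(s):
    R0=R.from_quat([.6218,.7828,-.0042,.0190]);off=R0.inv().apply(np.array([.4352,.0177,.015])-np.array([.4355,.0172,.128]))
    return R.from_quat(s['tool_rot']).apply(off)+s['tcp_pos']
if __name__=='__main__':
    s=manip.sense();print(s['t'],'tip',tip(s).round(4),'F',np.round(s['force'],2))
E
python3 tip.py; python3 - <<'E'
from h import *
from tip import tip
for x,y in((455,140),):print('scene tip',onz('scene',170+(x-310)*160/370,120+y*130/300,.099))
print(proj('scene',tip(manip.sense())))
print('scene mark Y',onz('scene',170+(459-310)*160/370,120+161*130/300,.065))
E
```

```text
11.9 tip [0.441  0.1712 0.0981] F [-0.08 -0.41 -1.33]
scene tip [0.44576932 0.16888834 0.099     ]
(np.float64(232.04880522297196), np.float64(180.2116347607267))
scene mark Y [0.45701154 0.1636032  0.065     ]
```

>>> {"op": "send_rows", "data": {"commands": [{"delta_pos": [0.9, -0.5, 0], "yaw": 0}, {"delta_pos": [0, 0, -1.2], "yaw": 0}, {"delta_pos": [0, 0, -1], "yaw": 0}, {"delta_pos": [0, 0, 0], "yaw": 0}]}}

```text
t: 12.4
tcp_pos: [0.4553, 0.1643, 0.1886]
tool_rot: [0.624, 0.781, -0.011, 0.009]
force: [-0.4, -0.0, -0.8]
finger_gap: 0.299
```

```bash
python3 tip.py
```

```text
12.4 tip [0.4523 0.1651 0.0756] F [-0.37 -0.02 -0.77]
```

>>> {"op": "send_rows", "data": {"commands": [{"delta_pos": [-0.15, 0.1, -0.4], "yaw": 0}, {"delta_pos": [0, 0, -0.4], "yaw": 0}, {"delta_pos": [0, 0, -0.3], "yaw": 0}, {"delta_pos": [0, 0, 0], "yaw": 0}]}}

```text
t: 12.9
tcp_pos: [0.4537, 0.1656, 0.1771]
tool_rot: [0.624, 0.781, -0.011, 0.009]
force: [-1.0, -0.6, -2.1]
finger_gap: 0.301
```

```bash
python3 tip.py
```

```text
12.9 tip [0.4507 0.1664 0.0641] F [-0.97 -0.59 -2.09]
```

>>> {"op": "send_rows", "data": {"commands": [{"delta_pos": [0, 0, -0.2], "yaw": 0}, {"delta_pos": [0, 0, -0.2], "yaw": 0}, {"delta_pos": [0, 0, 0], "yaw": 0}, {"delta_pos": [0, 0, 0], "yaw": 0}]}}

```text
t: 13.4
tcp_pos: [0.4538, 0.1657, 0.1733]
tool_rot: [0.624, 0.781, -0.011, 0.009]
force: [-0.1, 0.0, 0.0]
finger_gap: 0.299
```

```bash
python3 tip.py; python3 - <<'E'
from h import *
F=[]
t=manip.snapshot('scene')
cv2.imwrite('pics/s7c.png',cv2.resize(t[140:240,190:290],(600,600),interpolation=cv2.INTER_CUBIC))
E
```

```text
13.4 tip [0.4508 0.1665 0.0604] F [-0.14  0.04  0.04]
```

View pics/s7c.png

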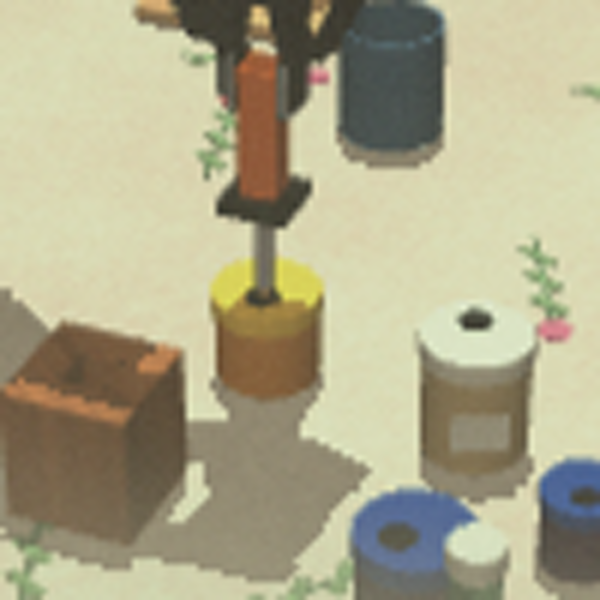

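The tip is resting centred on the yellow mark (262,298). I'll hold it there.

>>> {"op": "send_rows", "data": {"commands": [{"delta_pos": [0, 0, 0], "yaw": 0}, {"delta_pos": [0, 0, 0], "yaw": 0}, {"delta_pos": [0, 0, 0], "yaw": 0}, {"delta_pos": [0, 0, 0], "yaw": 0}, {"delta_pos": [0, 0, 0], "yaw": 0}, {"delta_pos": [0, 0, 0], "yaw": 0}, {"delta_pos": [0, 0, 0], "yaw": 0}, {"delta_pos": [0, 0, 0], "yaw": 0}, {"delta_pos": [0, 0, 0], "yaw": 0}, {"delta_pos": [0, 0, 0], "yaw": 0}]}}

```text
t: 14.7
tcp_pos: [0.4538, 0.1656, 0.1734]
tool_rot: [0.624, 0.781, -0.011, 0.009]
force: [1.0, -0.1, -2.0]
finger_gap: 0.296
```

>>> {"op": "send_rows", "data": {"commands": [{"delta_pos": [0, 0, 0], "yaw": 0}, {"delta_pos": [0, 0, 0], "yaw": 0}, {"delta_pos": [0, 0, 0], "yaw": 0}, {"delta_pos": [0, 0, 0], "yaw": 0}, {"delta_pos": [0, 0, 0], "yaw": 0}, {"delta_pos": [0, 0, 0], "yaw": 0}]}}

```text
t: 15.45
tcp_pos: [0.4539, 0.1656, 0.1735]
tool_rot: [0.624, 0.781, -0.011, 0.009]
force: [0.2, -0.5, 0.2]
finger_gap: 0.304
```

>>> {"op": "send_rows", "data": {"commands": [{"delta_pos": [0, 0, 1.5], "yaw": 0}, {"delta_pos": [0, 0, 3], "yaw": 0}, {"delta_pos": [0, 0, 4], "yaw": 0}, {"delta_pos": [0, 0, 2], "yaw": 0}, {"delta_pos": [0, 0, 0], "yaw": 0}]}}

```text
t: 16.08
tcp_pos: [0.4532, 0.1655, 0.28]
tool_rot: [0.624, 0.781, -0.011, 0.008]
force: [-0.1, -0.3, -1.8]
finger_gap: 0.303
```

```bash
python3 tip.py;python3 marks.py
```

```text
16.075 tip [0.4501 0.1663 0.167 ] F [-0.15 -0.26 -1.84]
Y no mark 67.0
B mark [0.6539 0.015 ] min 62.0 area 38
W mark [0.5899 0.1972] min 59.0 area 37
```

>>> {"op": "send_rows", "data": {"commands": [{"delta_pos": [2, -1.5, 0], "yaw": 0}, {"delta_pos": [4, -3, 0], "yaw": 0}, {"delta_pos": [4.4, -3.3, 0], "yaw": 0}, {"delta_pos": [4.4, -3.3, 0], "yaw": 0}, {"delta_pos": [3.5, -2.6, 0], "yaw": 0}, {"delta_pos": [1.6, -1.2, -1], "yaw": 0}, {"delta_pos": [0.4, -0.3, -2], "yaw": 0}, {"delta_pos": [0, 0, -2], "yaw": 0}, {"delta_pos": [0, 0, 0], "yaw": 0}]}}

```text
t: 17.25
tcp_pos: [0.6588, 0.0019, 0.2105]
tool_rot: [0.624, 0.781, -0.018, -0.001]
force: [0.5, 0.2, -1.1]
finger_gap: 0.299
```

```bash
python3 tip.py;python3 marks.py; python3 -c "
from h import *
print('bottle',onz('top',508*.64,200*.64,.19),onz('top',497*.64,228*.64,0.0))"
```

```text
17.25 tip [0.653  0.0028 0.0976] F [ 0.51  0.21 -1.08]
Y mark [0.45   0.1668] min 67.0 area 39
B mark [0.6587 0.0098] min 48.0 area 36
W mark [0.5899 0.1972] min 69.0 area 37
bottle [ 0.75989279 -0.08844581  0.19      ] [ 0.74949568 -0.08999317  0.        ]
```

>>> {"op": "send_rows", "data": {"commands": [{"delta_pos": [0, 1.1, 0], "yaw": 0}, {"delta_pos": [0, 0, -0.8], "yaw": 0}, {"delta_pos": [0, 0, -0.6], "yaw": 0}, {"delta_pos": [0, 0, 0], "yaw": 0}]}}

```text
t: 17.8
tcp_pos: [0.6604, 0.0147, 0.199]
tool_rot: [0.624, 0.781, -0.017, 0.001]
force: [-0.1, -0.7, -1.0]
finger_gap: 0.3
```

```bash
python3 tip.py; python3 - <<'E'
from h import *
from tip import tip
t=manip.snapshot('scene');cv2.imwrite('pics/s8.png',t)
print(proj('scene',tip(manip.sense())),proj('scene',(.653,.0142,.07)))
cv2.imwrite('pics/s8c.png',cv2.resize(t[150:270,210:330],(600,600),interpolation=cv2.INTER_CUBIC))
E
```

```text
17.8 tip [0.6552 0.0155 0.0861] F [-0.1  -0.67 -1.05]
(np.float64(256.7303130065899), np.float64(224.97432521694378)) (np.float64(255.79593815900083), np.float64(228.78411617116276))
```

View pics/s8c.png

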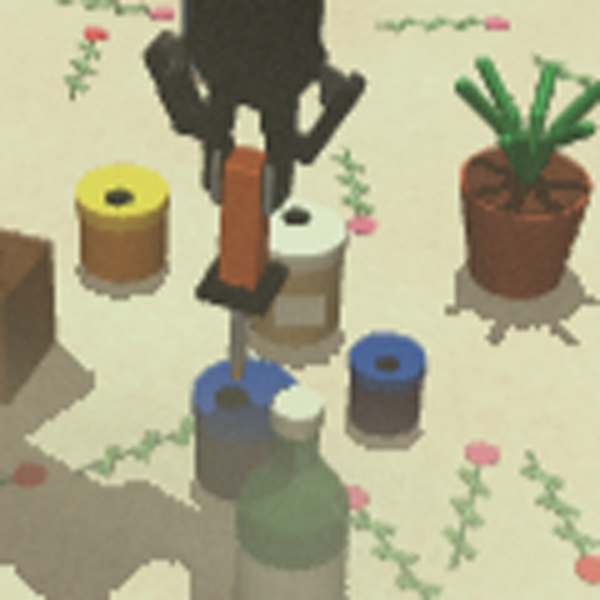

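The tip is at (237,378) and the blue mark at (232,398), both matching prediction within 1 px. I'll descend.

>>> {"op": "send_rows", "data": {"commands": [{"delta_pos": [-0.2, -0.1, -0.6], "yaw": 0}, {"delta_pos": [0, 0, -0.5], "yaw": 0}, {"delta_pos": [0, 0, -0.4], "yaw": 0}, {"delta_pos": [0, 0, -0.3], "yaw": 0}, {"delta_pos": [0, 0, 0], "yaw": 0}]}}

```text
t: 18.48
tcp_pos: [0.6588, 0.013, 0.1806]
tool_rot: [0.624, 0.781, -0.016, 0.002]
force: [0.6, 0.9, -0.7]
finger_gap: 0.301
```

```bash
python3 tip.py
```

```text
18.475 tip [0.6538 0.0138 0.0677] F [ 0.62  0.88 -0.7 ]
```

>>> {"op": "send_rows", "data": {"commands": [{"delta_pos": [0, 0, -0.25], "yaw": 0}, {"delta_pos": [0, 0, 0], "yaw": 0}, {"delta_pos": [0, 0, 0], "yaw": 0}, {"delta_pos": [0, 0, 0], "yaw": 0}, {"delta_pos": [0, 0, 0], "yaw": 0}, {"delta_pos": [0, 0, 0], "yaw": 0}, {"delta_pos": [0, 0, 0], "yaw": 0}, {"delta_pos": [0, 0, 0], "yaw": 0}, {"delta_pos": [0, 0, 0], "yaw": 0}, {"delta_pos": [0, 0, 0], "yaw": 0}]}}

```text
t: 19.73
tcp_pos: [0.6589, 0.0131, 0.1789]
tool_rot: [0.624, 0.781, -0.016, 0.002]
force: [-0.5, -0.1, -1.1]
finger_gap: 0.298
```

```bash
python3 tip.py; python3 - <<'E'
from h import *
t=manip.snapshot('scene')
cv2.imwrite('pics/s9c.png',cv2.resize(t[190:260,220:290],(420,420),interpolation=cv2.INTER_CUBIC))
E
```

```text
19.725 tip [0.654  0.0139 0.066 ] F [-0.49 -0.1  -1.1 ]
```

View pics/s9c.png

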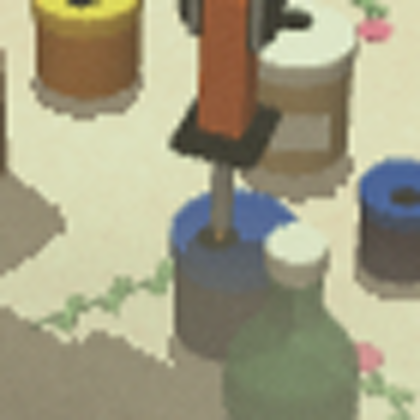

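>>> {"op": "send_rows", "data": {"commands": [{"delta_pos": [0, 0, 0], "yaw": 0}, {"delta_pos": [0, 0, 0], "yaw": 0}, {"delta_pos": [0, 0, 0], "yaw": 0}, {"delta_pos": [0, 0, 0], "yaw": 0}, {"delta_pos": [0, 0, 0], "yaw": 0}, {"delta_pos": [0, 0, 0], "yaw": 0}, {"delta_pos": [0, 0, 0], "yaw": 0}, {"delta_pos": [0, 0, 0], "yaw": 0}]}}

```text
t: 20.78
tcp_pos: [0.6589, 0.0131, 0.1789]
tool_rot: [0.624, 0.781, -0.016, 0.002]
force: [-0.3, 0.2, -1.3]
finger_gap: 0.302
```

The brass tip sits on the blue mark at (219,236). Single force readings are noisy, so I'll average several here and again once lifted to confirm contact.

```bash
cat > favg.py <<'E'
from h import *
F=[]
for i in range(10): manip.snapshot('top'); F.append(manip.sense()['force'])
print(np.mean(F,0).round(2),np.std(F,0).round(2),manip.sense()['t'])
E
python3 favg.py
```

```text
[-0.43  0.17 -0.88] [0.51 0.34 0.47] 21.275
```

>>> {"op": "send_rows", "data": {"commands": [{"delta_pos": [0, 0, 1.2], "yaw": 0}, {"delta_pos": [0, 0, 0], "yaw": 0}, {"delta_pos": [0, 0, 0], "yaw": 0}]}}

```text
t: 21.65
tcp_pos: [0.6593, 0.013, 0.1917]
tool_rot: [0.624, 0.781, -0.016, 0.003]
force: [-0.9, -0.7, -1.4]
finger_gap: 0.304
```

```bash
python3 favg.py; python3 tip.py
```

```text
[-0.05  0.02 -1.71] [0.36 0.37 0.48] 22.15
22.15 tip [0.6545 0.0138 0.0787] F [-0.19 -0.1  -1.88]
```

The difference is 0.83 N, so contact on the blue mark is confirmed at about 3 mm of spring. Next is white.

>>> {"op": "send_rows", "data": {"commands": [{"delta_pos": [0, 0, 3], "yaw": 0}, {"delta_pos": [0, 0, 3], "yaw": 0}, {"delta_pos": [-1, 3, 0], "yaw": 0}, {"delta_pos": [-1.5, 4.3, 0], "yaw": 0}, {"delta_pos": [-1.5, 4.3, 0], "yaw": 0}, {"delta_pos": [-1.5, 4, 0], "yaw": 0}, {"delta_pos": [-0.8, 2, -1], "yaw": 0}, {"delta_pos": [-0.2, 0.5, -0.7], "yaw": 0}, {"delta_pos": [0, 0, 0], "yaw": 0}]}}

```text
t: 23.28
tcp_pos: [0.593, 0.1962, 0.2345]
tool_rot: [0.625, 0.78, -0.016, 0.003]
force: [-0.7, -0.3, -3.0]
finger_gap: 0.301
```

```bash
python3 tip.py; python3 marks.py; python3 - <<'E'
from h import *
from tip import tip
t=manip.snapshot('scene');cv2.imwrite('pics/s10.png',t)
print(proj('scene',tip(manip.sense())),proj('scene',(.5893,.1963,.085)))
cv2.imwrite('pics/s10c.png',cv2.resize(t[140:240,210:310],(600,600),interpolation=cv2.INTER_CUBIC))
E
```

```text
23.275 tip [0.5883 0.1968 0.1216] F [-0.68 -0.33 -3.04]
Y mark [0.4508 0.1717] min 47.0 area 80
B mark [0.6536 0.0153] min 61.0 area 43
W mark [0.5894 0.2046] min 40.0 area 59
(np.float64(269.204117999236), np.float64(184.2536774889781)) (np.float64(268.88767158036126), np.float64(192.77042111726215))
```

View pics/s10c.png

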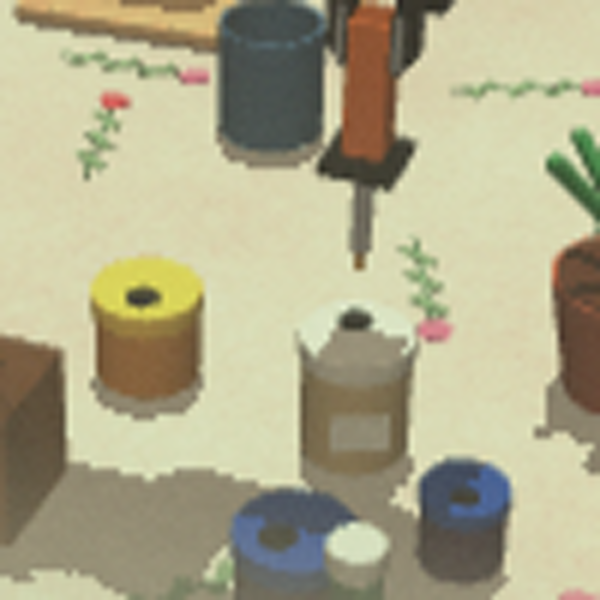

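The tip at (359,268) is over the white mark at (355,319), and nothing has moved. I'll descend 4.2 cm.

>>> {"op": "send_rows", "data": {"commands": [{"delta_pos": [0.1, 0, -1.2], "yaw": 0}, {"delta_pos": [0, 0, -1], "yaw": 0}, {"delta_pos": [0, 0, -0.5], "yaw": 0}, {"delta_pos": [0, 0, 0], "yaw": 0}]}}

```text
t: 23.88
tcp_pos: [0.5961, 0.1926, 0.2059]
tool_rot: [0.627, 0.779, -0.016, 0.004]
force: [0.7, -0.3, -1.6]
finger_gap: 0.303
```

```bash
python3 tip.py
```

```text
23.875 tip [0.5915 0.1932 0.093 ] F [ 0.67 -0.3  -1.61]
```

>>> {"op": "send_rows", "data": {"commands": [{"delta_pos": [-0.2, 0.3, 0], "yaw": 0}, {"delta_pos": [0, 0, -0.4], "yaw": 0}, {"delta_pos": [0, 0, -0.4], "yaw": 0}, {"delta_pos": [0, 0, -0.3], "yaw": 0}, {"delta_pos": [0, 0, -0.2], "yaw": 0}, {"delta_pos": [0, 0, 0], "yaw": 0}]}}

```text
t: 24.62
tcp_pos: [0.5945, 0.1962, 0.1932]
tool_rot: [0.627, 0.779, -0.015, 0.005]
force: [-0.7, -0.5, 0.6]
finger_gap: 0.301
```

```bash
python3 tip.py; python3 favg.py
```

```text
24.625 tip [0.5902 0.1968 0.0803] F [-0.73 -0.46  0.56]
[-0.16 -0.17 -0.85] [0.41 0.56 0.38] 25.125
```

>>> {"op": "send_rows", "data": {"commands": [{"delta_pos": [0, 0, 0], "yaw": 0}, {"delta_pos": [0, 0, 0], "yaw": 0}, {"delta_pos": [0, 0, 0], "yaw": 0}, {"delta_pos": [0, 0, 0], "yaw": 0}, {"delta_pos": [0, 0, 0], "yaw": 0}, {"delta_pos": [0, 0, 0], "yaw": 0}, {"delta_pos": [0, 0, 0], "yaw": 0}, {"delta_pos": [0, 0, 0], "yaw": 0}, {"delta_pos": [0, 0, 0], "yaw": 0}, {"delta_pos": [0, 0, 0], "yaw": 0}]}}

```text
t: 26.38
tcp_pos: [0.5945, 0.1962, 0.1933]
tool_rot: [0.627, 0.779, -0.015, 0.005]
force: [-1.4, -0.3, -0.6]
finger_gap: 0.298
```

>>> {"op": "send_rows", "data": {"commands": [{"delta_pos": [0, 0, 0], "yaw": 0}, {"delta_pos": [0, 0, 0], "yaw": 0}, {"delta_pos": [0, 0, 0], "yaw": 0}, {"delta_pos": [0, 0, 0], "yaw": 0}]}}

```text
t: 26.88
tcp_pos: [0.5946, 0.1962, 0.1933]
tool_rot: [0.627, 0.779, -0.015, 0.005]
force: [-1.3, 0.8, -0.9]
finger_gap: 0.3
```

```bash
python3 tip.py; python3 - <<'E'
from h import *
t=manip.snapshot('scene');cv2.imwrite('pics/s11.png',t)
cv2.imwrite('pics/s11c.png',cv2.resize(t[160:240,230:310],(400,400),interpolation=cv2.INTER_CUBIC))
E
```

```text
26.875 tip [0.5902 0.1968 0.0804] F [-1.28  0.79 -0.94]
```

View pics/s11c.png

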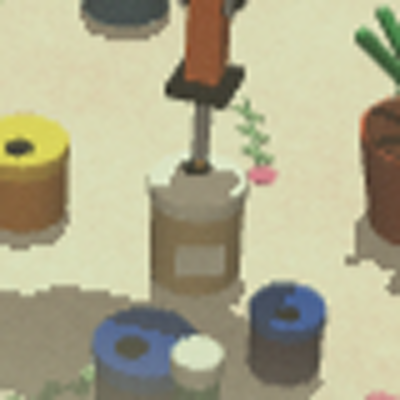

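The tip is on the white mark at (198,166). I'll lift and return to the stand.

>>> {"op": "send_rows", "data": {"commands": [{"delta_pos": [0, 0, 2], "yaw": 0}, {"delta_pos": [0, 0, 4], "yaw": 0}, {"delta_pos": [-0.5, -0.6, 3], "yaw": 0}, {"delta_pos": [-2.5, -3, 0], "yaw": 0}, {"delta_pos": [-3.5, -4, 0], "yaw": 0}, {"delta_pos": [-3.5, -4, 0], "yaw": 0}, {"delta_pos": [-3, -3.4, 0], "yaw": 0}, {"delta_pos": [-1.5, -1.8, 0], "yaw": 0}, {"delta_pos": [-0.5, -0.6, 0], "yaw": 0}, {"delta_pos": [0, 0, 0], "yaw": 0}]}}

```text
t: 28.18
tcp_pos: [0.4411, 0.0183, 0.284]
tool_rot: [0.627, 0.779, -0.014, 0.007]
force: [-0.1, 1.1, -2.0]
finger_gap: 0.298
```

```bash
python3 tip.py; python3 -c "
from h import *
print(manip.sense()['tool_rot'])"
```

```text
28.175 tip [0.4373 0.0188 0.1711] F [-0.12  1.1  -1.98]
[ 0.62678226  0.77903701 -0.01411494  0.00679058]
```

>>> {"op": "send_rows", "data": {"commands": [{"delta_pos": [-0.2, -0.1, -1.5], "yaw": 0.01}, {"delta_pos": [0, 0, -2.5], "yaw": 0}, {"delta_pos": [0, 0, -1.5], "yaw": 0}, {"delta_pos": [0, 0, 0], "yaw": 0}]}}

```text
t: 28.68
tcp_pos: [0.444, 0.0197, 0.2282]
tool_rot: [0.621, 0.783, -0.012, 0.009]
force: [-0.0, -0.2, -1.8]
finger_gap: 0.301
```

```bash
python3 tip.py
```

```text
28.675 tip [0.4409 0.0203 0.1153] F [-0.01 -0.22 -1.82]
```

>>> {"op": "send_rows", "data": {"commands": [{"delta_pos": [-0.55, -0.25, 0], "yaw": 0}, {"delta_pos": [0, 0, -1], "yaw": 0}, {"delta_pos": [-0.1, 0, -1.5], "yaw": 0}, {"delta_pos": [-0.1, 0, -1.5], "yaw": 0}, {"delta_pos": [0, 0, 0], "yaw": 0}]}}

```text
t: 29.3
tcp_pos: [0.439, 0.0175, 0.1886]
tool_rot: [0.621, 0.784, -0.01, 0.012]
force: [1.1, 0.1, -2.1]
finger_gap: 0.3
```

```bash
python3 tip.py
```

```text
29.3 tip [0.4366 0.018  0.0756] F [ 1.05  0.15 -2.07]
```

>>> {"op": "send_rows", "data": {"commands": [{"delta_pos": [-0.2, 0, -1.2], "yaw": 0}, {"delta_pos": [-0.1, 0, -1.5], "yaw": 0}, {"delta_pos": [-0.1, 0, -1.3], "yaw": 0}, {"delta_pos": [0, 0, -0.7], "yaw": 0}, {"delta_pos": [0, 0, 0], "yaw": 0}]}}

```text
t: 29.92
tcp_pos: [0.4367, 0.0171, 0.1407]
tool_rot: [0.621, 0.784, -0.009, 0.014]
force: [0.7, 0.4, -2.0]
finger_gap: 0.304
```

```bash
python3 tip.py
```

```text
29.925 tip [0.4349 0.0175 0.0277] F [ 0.74  0.41 -1.99]
```

>>> {"op": "send_rows", "data": {"commands": [{"delta_pos": [-0.05, 0, -0.6], "yaw": 0}, {"delta_pos": [0, 0, -0.4], "yaw": 0}, {"delta_pos": [0, 0, -0.3], "yaw": 0}, {"delta_pos": [0, 0, 0], "yaw": 0}]}}

```text
t: 30.42
tcp_pos: [0.4375, 0.0168, 0.1279]
tool_rot: [0.621, 0.783, -0.008, 0.015]
force: [0.6, 0.3, -1.9]
finger_gap: 0.299
```

```bash
python3 tip.py;python3 favg.py
```

```text
30.425 tip [0.4361 0.0171 0.0149] F [ 0.58  0.32 -1.94]
[ 0.21  0.07 -1.86] [0.28 0.32 0.34] 30.925
```

>>> {"op": "send_rows", "data": {"commands": [{"delta_pos": [0, 0, -0.15], "yaw": 0}, {"delta_pos": [0, 0, -0.1], "yaw": 0}, {"delta_pos": [0, 0, 0], "yaw": 0}]}}

```text
t: 31.3
tcp_pos: [0.4376, 0.0169, 0.1281]
tool_rot: [0.621, 0.784, -0.008, 0.016]
force: [0.1, -0.6, -1.7]
finger_gap: 0.298
```

```bash
python3 tip.py;python3 favg.py
```

```text
31.3 tip [0.4363 0.0171 0.0151] F [ 0.1  -0.59 -1.73]
[-0.16  0.08  1.01] [0.43 0.54 0.97] 31.8
```

>>> {"op": "send_rows", "data": {"commands": [{"delta_pos": [0, 0, 0], "yaw": 0}, {"delta_pos": [0, 0, 0], "yaw": 0}, {"delta_pos": [0, 0, 0], "yaw": 0}, {"delta_pos": [0, 0, 0], "yaw": 0}], "grip": -1}}

```text
t: 32.3
tcp_pos: [0.4377, 0.0168, 0.1276]
tool_rot: [0.621, 0.784, -0.008, 0.016]
force: [-1.2, -0.1, -0.9]
finger_gap: 1.002
```

>>> {"op": "send_rows", "data": {"commands": [{"delta_pos": [-0.1, 0, 1], "yaw": 0}, {"delta_pos": [0, 0, 3], "yaw": 0}, {"delta_pos": [0, 0, 5], "yaw": 0}, {"delta_pos": [0, 0, 6], "yaw": 0}, {"delta_pos": [0, 0, 6], "yaw": 0}, {"delta_pos": [0, 0, 4], "yaw": 0}, {"delta_pos": [0, 0, 0], "yaw": 0}]}}

```text
t: 33.17
tcp_pos: [0.4334, 0.0175, 0.3897]
tool_rot: [0.621, 0.784, -0.007, 0.017]
force: [0.1, -0.2, -1.5]
finger_gap: 1.001
```

```bash
python3 look.py w12; python3 marks.py; python3 - <<'E'
from h import *
im=cv2.imread('pics/w12.png');t=manip.snapshot('scene')
cv2.imwrite('pics/c12.png',np.hstack([im[40:384,80:440],cv2.resize(t[160:320,110:300],(410,344))]))
E
```

```text
33.175 [0.43339738 0.01747941 0.38967969] [ 0.62098916  0.78359775 -0.00732768  0.01712714] [-0.19626681  0.05609203  1.59728604 -0.02883382  1.46445868 -0.42406005] [ 0.06905262 -0.16841338 -1.54390755]
Y mark [0.45   0.1668] min 63.0 area 40
B mark [0.6539 0.0149] min 58.0 area 39
W mark [0.5899 0.1972] min 60.0 area 37
```

View pics/c12.png

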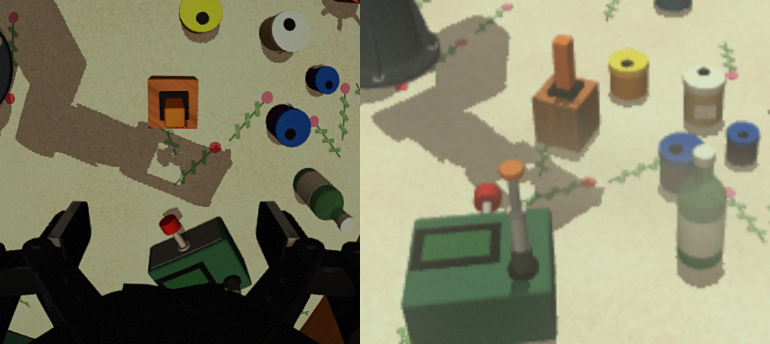

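The probe is standing in its stand at (173,115) and the jars are in place. Next is the aerial, with the gripper shut.

>>> {"op": "send_rows", "data": {"commands": [{"delta_pos": [1.5, -2.5, 0], "yaw": 0}, {"delta_pos": [3, -4.7, 0], "yaw": 0}, {"delta_pos": [3.2, -5, 0], "yaw": 0}, {"delta_pos": [3.2, -5, 0], "yaw": 0}, {"delta_pos": [3.2, -5, 0], "yaw": 0}, {"delta_pos": [3, -4.7, 0], "yaw": 0}, {"delta_pos": [1.5, -2.3, 0], "yaw": 0}, {"delta_pos": [0, 0, 0], "yaw": 0}], "grip": 1}}

```text
t: 34.33
tcp_pos: [0.6127, -0.2797, 0.3637]
tool_rot: [0.62, 0.784, -0.012, -0.007]
force: [-0.2, -0.1, 0.1]
finger_gap: 0.003
```

```bash
python3 look.py w13; python3 - <<'E'
from h import *
v=np.load('pics/s.npy');s=dict(tcp_pos=v[:3],tool_rot=v[3:])
im=cv2.imread('pics/w13.png');h=cv2.cvtColor(im,cv2.COLOR_BGR2HSV)
m=cv2.inRange(h,np.array((8,150,100)),np.array((24,255,255)));n,l,st,c=cv2.connectedComponentsWithStats(m)
for i in range(1,n):
    if st[i][4]>40:print(st[i].tolist(),c[i].round(1),onz('wrist',*c[i],.258,s).round(4),tri(ray('wrist',*c[i],s),ray('top',340+294/4,130+142/4)).round(4))
E
```

```text
34.325 [ 0.61271147 -0.27971631  0.36370416] [ 0.6200536   0.78443058 -0.01235846 -0.00703282] [-0.58235232  0.48914866  1.05563837 -0.02342931  1.61294687 -0.81616515] [-0.20131113 -0.10120705  0.14775233]
[264, 206, 27, 26, 534] [276.9 219. ] [ 0.6413 -0.3126  0.258 ] [ 0.6431 -0.3172  0.2458]
```

>>> {"op": "send_rows", "data": {"commands": [{"delta_pos": [1.5, -1.7, 0], "yaw": 0}, {"delta_pos": [1.4, -1.6, -2], "yaw": 0}, {"delta_pos": [0, 0, -3], "yaw": 0}, {"delta_pos": [0, 0, -1], "yaw": 0}, {"delta_pos": [0, 0, 0], "yaw": 0}]}}

```text
t: 35.0
tcp_pos: [0.638, -0.3038, 0.3006]
tool_rot: [0.617, 0.786, -0.012, -0.013]
force: [0.1, 0.1, 1.0]
finger_gap: -0.001
```

>>> {"op": "send_rows", "data": {"commands": [{"delta_pos": [0.3, -0.9, 0], "yaw": 0}, {"delta_pos": [0, 0, -1], "yaw": 0}, {"delta_pos": [0, 0, -1], "yaw": 0}, {"delta_pos": [0, 0, 0], "yaw": 0}]}}

```text
t: 35.5
tcp_pos: [0.642, -0.3133, 0.2828]
tool_rot: [0.617, 0.787, -0.012, -0.01]
force: [0.1, 0.0, 0.4]
finger_gap: -0.001
```

Centred over the cap. I'll push down at about 1 cm per row.

>>> {"op": "send_rows", "data": {"commands": [{"delta_pos": [0, 0, -1], "yaw": 0}, {"delta_pos": [0, 0, -1], "yaw": 0}, {"delta_pos": [0, 0, -1], "yaw": 0}, {"delta_pos": [0, 0, -1], "yaw": 0}, {"delta_pos": [0, 0, 0], "yaw": 0}]}}

```text
t: 36.12
tcp_pos: [0.6416, -0.3129, 0.2392]
tool_rot: [0.617, 0.787, -0.012, -0.011]
force: [0.0, 0.3, -0.3]
finger_gap: -0.001
```

>>> {"op": "send_rows", "data": {"commands": [{"delta_pos": [0, 0, -1], "yaw": 0}, {"delta_pos": [0, 0, -1], "yaw": 0}, {"delta_pos": [0, 0, -1], "yaw": 0}]}}

```text
t: 36.5
tcp_pos: [0.643, -0.3139, 0.2108]
tool_rot: [0.617, 0.787, -0.012, -0.008]
force: [-0.8, 0.1, 3.0]
finger_gap: -0.003
```

>>> {"op": "send_rows", "data": {"commands": [{"delta_pos": [-0.15, 0.1, -1], "yaw": 0}, {"delta_pos": [0, 0, -1], "yaw": 0}, {"delta_pos": [0, 0, -1], "yaw": 0}]}}

```text
t: 36.88
tcp_pos: [0.6429, -0.3138, 0.1798]
tool_rot: [0.617, 0.787, -0.011, -0.005]
force: [1.2, -1.3, 3.2]
finger_gap: -0.001
```

>>> {"op": "send_rows", "data": {"commands": [{"delta_pos": [0, 0, -1], "yaw": 0}, {"delta_pos": [0, 0, -1], "yaw": 0}, {"delta_pos": [0, 0, -0.8], "yaw": 0}]}}

```text
t: 37.25
tcp_pos: [0.6431, -0.3138, 0.152]
tool_rot: [0.617, 0.787, -0.011, -0.005]
force: [-0.8, 0.8, 6.2]
finger_gap: -0.003
```

>>> {"op": "send_rows", "data": {"commands": [{"delta_pos": [0, 0, -0.5], "yaw": 0}, {"delta_pos": [0, 0, -0.5], "yaw": 0}]}}

```text
t: 37.5
tcp_pos: [0.6431, -0.3139, 0.1422]
tool_rot: [0.617, 0.787, -0.011, -0.005]
force: [0.0, 0.4, 6.9]
finger_gap: 0.0
```

>>> {"op": "send_rows", "data": {"commands": [{"delta_pos": [0, 0, -0.5], "yaw": 0}, {"delta_pos": [0, 0, -0.5], "yaw": 0}]}}

```text
t: 37.75
tcp_pos: [0.6431, -0.3139, 0.1329]
tool_rot: [0.617, 0.787, -0.011, -0.004]
force: [-0.1, 1.2, 6.6]
finger_gap: -0.003
```

The TCP is already at 0.133 with about 7 N, lower than the 0.149 expected. I'll check the cap height from the scene camera before pushing on.

```bash
python3 - <<'E'
from h import *
t=manip.snapshot('scene');cv2.imwrite('pics/s14.png',t);w=manip.snapshot('wrist');cv2.imwrite('pics/w14.png',w)
for nm,im in(('scene',t),('scene0',cv2.imread('pics/scene0.png')),('wrist',w)):
    h=cv2.cvtColor(im,cv2.COLOR_BGR2HSV);m=cv2.inRange(h,np.array((7,140,80)),np.array((24,255,255)))
    if nm!='wrist': m[:200]=0;m[:,:120]=0;m[:,260:]=0
    n,l,st,c=cv2.connectedComponentsWithStats(m)
    for i in range(1,n):
        if st[i][4]>15:print(nm,st[i].tolist(),c[i].round(1))
for z in(.26,.25,.24,.2,.15,.14,.13):print(z,np.round(proj('scene',(.641,-.312,z)),1))
E
```

```text
scene [195, 201, 6, 7, 17] [196.8 204.4]
scene [207, 200, 11, 10, 36] [212.6 203.9]
scene [179, 267, 10, 7, 29] [183.9 270.6]
scene0 [211, 200, 6, 6, 17] [214.1 202.2]
scene0 [175, 235, 10, 7, 52] [179.4 237.8]
wrist [434, 205, 78, 179, 3175] [482.6 307.5]
wrist [225, 212, 51, 32, 954] [249.6 226.2]
wrist [497, 326, 15, 18, 45] [505.7 332.7]
wrist [474, 332, 38, 52, 374] [493.8 357.3]
wrist [484, 345, 13, 17, 22] [490.3 352.2]
0.26 [179.5 238. ]
0.25 [179.9 241. ]
0.24 [180.3 244. ]
0.2 [181.7 255.8]
0.15 [183.4 269.8]
0.14 [183.8 272.5]
0.13 [184.1 275.2]
```

>>> {"op": "send_rows", "data": {"commands": [{"delta_pos": [0, 0, -0.5], "yaw": 0}, {"delta_pos": [0, 0, -0.4], "yaw": 0}]}}

```text
t: 38.1
tcp_pos: [0.6431, -0.3139, 0.1239]
tool_rot: [0.617, 0.787, -0.012, -0.004]
force: [-0.7, -0.0, 6.7]
finger_gap: 0.003
```

```bash
python3 - <<'E'
from h import *
t=manip.snapshot('scene');w=manip.snapshot('wrist')
for nm,im in(('scene',t),('wrist',w)):
    h=cv2.cvtColor(im,cv2.COLOR_BGR2HSV);m=cv2.inRange(h,np.array((7,140,80)),np.array((24,255,255)))
    if nm=='scene': m[:250]=0;m[:,:120]=0;m[:,260:]=0
    else: m[:,400:]=0
    n,l,st,c=cv2.connectedComponentsWithStats(m)
    for i in range(1,n):
        if st[i][4]>15:print(nm,st[i].tolist(),c[i].round(1))
cv2.imwrite('pics/c15.png',np.hstack([cv2.resize(t[210:330,120:250],(390,360),interpolation=cv2.INTER_CUBIC),cv2.resize(w[120:320,150:360],(378,360))]))
E
```

```text
scene [179, 270, 10, 6, 26] [184.1 273.3]
wrist [225, 212, 51, 33, 962] [249.5 226.2]
```

View pics/c15.png

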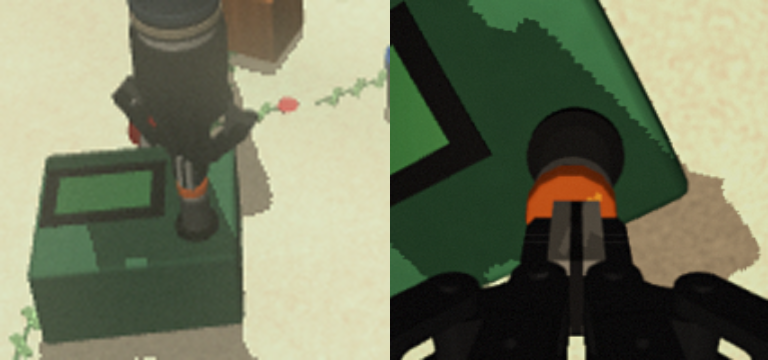

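The fingers sit on the cap (183,183 in the left half), with a little steel still showing above the black socket. I'll keep pushing.

>>> {"op": "send_rows", "data": {"commands": [{"delta_pos": [0, 0, -0.4], "yaw": 0}, {"delta_pos": [0, 0, -0.4], "yaw": 0}]}}

```text
t: 38.45
tcp_pos: [0.6439, -0.3143, 0.1197]
tool_rot: [0.617, 0.787, -0.012, -0.003]
force: [-5.3, 4.0, 27.4]
finger_gap: -0.002
```

>>> {"op": "send_rows", "data": {"commands": [{"delta_pos": [0, 0, -0.4], "yaw": 0}, {"delta_pos": [0, 0, -0.4], "yaw": 0}]}}

```text
t: 38.7
tcp_pos: [0.6438, -0.3143, 0.1197]
tool_rot: [0.617, 0.787, -0.012, -0.002]
force: [-4.7, 2.2, 19.5]
finger_gap: -0.0
```

Hard stop (27 N) after the 3 N and then 7 N phases. Retreating to check, then on to the knob.

>>> {"op": "send_rows", "data": {"commands": [{"delta_pos": [0, 0, 3], "yaw": 0}, {"delta_pos": [0, 0, 5], "yaw": 0}, {"delta_pos": [-1, 0.6, 4], "yaw": 0.08}, {"delta_pos": [-3, 2, 0], "yaw": 0.08}, {"delta_pos": [-4, 2.5, 0], "yaw": 0.08}, {"delta_pos": [-4, 2.5, 0], "yaw": 0.08}, {"delta_pos": [-3, 2, 0], "yaw": 0.08}, {"delta_pos": [-1.2, 0.6, 0], "yaw": 0.08}, {"delta_pos": [0, 0, 0], "yaw": 0}], "grip": -1}}

```text
t: 39.83
tcp_pos: [0.4679, -0.2034, 0.231]
tool_rot: [0.405, 0.914, -0.013, -0.012]
force: [0.6, -0.3, 1.1]
finger_gap: 0.997
```

```bash
python3 look.py w16; python3 - <<'E'
from h import *
from scipy.spatial.transform import Rotation as R
v=np.load('pics/s.npy');s=dict(tcp_pos=v[:3],tool_rot=v[3:])
M=R.from_quat(v[3:]).as_matrix();print('yaw y',np.degrees(np.arctan2(M[1,1],M[0,1])),'tilt z',M[:,2].round(3))
t=manip.snapshot('scene');w=cv2.imread('pics/w16.png')
h=cv2.cvtColor(t,cv2.COLOR_BGR2HSV);m=cv2.inRange(h,np.array((7,140,80)),np.array((24,255,255)));m[:230]=0;m[:,:120]=0;m[:,260:]=0
n,l,st,c=cv2.connectedComponentsWithStats(m)
for i in range(1,n):
    if st[i][4]>15:print('cap scene',st[i].tolist(),c[i].round(1))
h=cv2.cvtColor(w,cv2.COLOR_BGR2HSV);m=cv2.inRange(h,np.array((0,170,60)),np.array((6,255,255)))|cv2.inRange(h,np.array((176,170,60)),np.array((180,255,255)))
n,l,st,c=cv2.connectedComponentsWithStats(m)
for i in range(1,n):
    if st[i][4]>100:print('red',st[i].tolist(),c[i].round(1),onz('wrist',*c[i],.065,s).round(4))
E
```

```text
39.825 [ 0.46791787 -0.20338937  0.23097857] [ 0.40517908  0.91406386 -0.01340024 -0.01173089] [-0.60924927  0.34788759  1.66399265 -0.03376099  1.14784881 -1.3314181 ] [ 0.62483149 -0.32272261  1.11323222]
yaw y 42.197566572600316 tilt z [-0.032 -0.015 -0.999]
cap scene [179, 267, 10, 10, 78] [183.6 271.7]
red [360, 115, 14, 16, 177] [366.6 122.6] [ 0.5213 -0.0744  0.065 ]
red [246, 179, 31, 23, 564] [260.4 190.4] [ 0.4854 -0.2196  0.065 ]
```

The cap is home (scene row 271.7, about z 0.145). Going down on the knob.

>>> {"op": "send_rows", "data": {"commands": [{"delta_pos": [1.3, -0.9, -2], "yaw": -0.015}, {"delta_pos": [0, 0, -4], "yaw": 0}, {"delta_pos": [0, 0, -4], "yaw": 0}, {"delta_pos": [0, 0, -2], "yaw": 0}, {"delta_pos": [0, 0, 0], "yaw": 0}]}}

```text
t: 40.55
tcp_pos: [0.4887, -0.2182, 0.1065]
tool_rot: [0.415, 0.91, -0.014, -0.008]
force: [-0.2, -1.0, -0.0]
finger_gap: 0.997
```

>>> {"op": "send_rows", "data": {"commands": [{"delta_pos": [-0.8, 0.6, 0], "yaw": 0}, {"delta_pos": [0, 0, -2], "yaw": 0}, {"delta_pos": [-0.1, 0.1, -2], "yaw": 0}, {"delta_pos": [-0.1, 0.1, -1.5], "yaw": 0}, {"delta_pos": [0, 0, 0], "yaw": 0}]}}

```text
t: 41.18
tcp_pos: [0.4813, -0.2116, 0.0552]
tool_rot: [0.416, 0.909, -0.015, -0.003]
force: [0.2, 0.0, -0.4]
finger_gap: 1.002
```

>>> {"op": "send_rows", "data": {"commands": [{"delta_pos": [-0.1, 0, -1.2], "yaw": 0}, {"delta_pos": [0, 0, -0.9], "yaw": 0}, {"delta_pos": [0, 0, -0.4], "yaw": 0}, {"delta_pos": [0, 0, 0], "yaw": 0}]}}

```text
t: 41.68
tcp_pos: [0.4818, -0.2126, 0.031]
tool_rot: [0.416, 0.909, -0.015, -0.0]
force: [0.3, -0.5, 0.3]
finger_gap: 1.006
```

>>> {"op": "send_rows", "data": {"commands": [{"delta_pos": [0, 0, 0], "yaw": 0}, {"delta_pos": [0, 0, 0], "yaw": 0}, {"delta_pos": [0, 0, 0], "yaw": 0}, {"delta_pos": [0, 0, 0], "yaw": 0}], "grip": 1, "force": 30}}

```text
t: 42.18
tcp_pos: [0.4809, -0.2137, 0.032]
tool_rot: [0.415, 0.91, -0.017, -0.001]
force: [0.9, 2.1, -1.4]
finger_gap: 0.417
```

>>> {"op": "send_rows", "data": {"commands": [{"delta_pos": [0.4, -0.45, 0], "yaw": 0}, {"delta_pos": [0.4, -0.45, 0], "yaw": 0}, {"delta_pos": [0.4, -0.45, 0], "yaw": 0}, {"delta_pos": [0.3, -0.33, 0], "yaw": 0}]}}

```text
t: 42.68
tcp_pos: [0.4948, -0.2291, 0.0321]
tool_rot: [0.414, 0.91, -0.016, -0.003]
force: [0.8, -5.7, -3.7]
finger_gap: 0.424
```

>>> {"op": "send_rows", "data": {"commands": [{"delta_pos": [0.25, -0.28, 0], "yaw": 0}, {"delta_pos": [0.1, -0.1, 0], "yaw": 0}]}}

```text
t: 42.92
tcp_pos: [0.4945, -0.229, 0.0319]
tool_rot: [0.415, 0.91, -0.014, -0.009]
force: [-2.0, 1.4, 6.1]
finger_gap: 0.418
```

Moved 20.7 mm and reached the stop. Releasing, rising and verifying.

>>> {"op": "send_rows", "data": {"commands": [{"delta_pos": [0, 0, 0], "yaw": 0}, {"delta_pos": [0, 0, 0], "yaw": 0}, {"delta_pos": [0, 0, 0], "yaw": 0}, {"delta_pos": [0, 0, 0], "yaw": 0}], "grip": -1}}

```text
t: 43.42
tcp_pos: [0.496, -0.23, 0.0317]
tool_rot: [0.416, 0.909, -0.014, -0.008]
force: [-0.3, 0.2, 0.2]
finger_gap: 1.005
```

>>> {"op": "send_rows", "data": {"commands": [{"delta_pos": [0, 0, 2], "yaw": 0}, {"delta_pos": [0, 0, 5], "yaw": 0}, {"delta_pos": [0, 0, 6], "yaw": 0}, {"delta_pos": [0, 0, 6], "yaw": 0}, {"delta_pos": [-1, 3, 3], "yaw": 0}, {"delta_pos": [-2, 5, 0], "yaw": 0}, {"delta_pos": [-2, 5, 0], "yaw": 0}, {"delta_pos": [0, 0, 0], "yaw": 0}, {"delta_pos": [0, 0, 0], "yaw": 0}]}}

```text
t: 44.55
tcp_pos: [0.4448, -0.0976, 0.259]
tool_rot: [0.417, 0.909, -0.013, -0.005]
force: [0.2, 0.2, 0.2]
finger_gap: 1.0
```

```bash
python3 marks.py; python3 - <<'E'
from h import *
t=manip.snapshot('top');cv2.imwrite('pics/tf.png',t);h=cv2.cvtColor(t,cv2.COLOR_BGR2HSV)
m=cv2.inRange(h,np.array((0,190,90)),np.array((6,255,255)))[200:260,330:400];M=cv2.moments(m,True)
print('knob top px',330+M['m10']/M['m00'],200+M['m01']/M['m00'],'(start 369.0 222.4, on 363.7 227.1)')
s=cv2.cvtColor(manip.snapshot('scene'),cv2.COLOR_BGR2HSV);m=cv2.inRange(s,np.array((7,140,80)),np.array((24,255,255)));m[:230]=0;m[:,:120]=0;m[:,260:]=0
n,l,st,c=cv2.connectedComponentsWithStats(m);print('cap',[(st[i].tolist(),c[i].round(1)) for i in range(1,n) if st[i][4]>15])
d=cv2.absdiff(t,cv2.imread('pics/top0.png')).max(2)
for k,(u,v) in dict(mug=(205,432),bottle=(502,213),pot=(284,238),probe=(449,379)).items():
    u,v=int(u*.64),int(v*.64);print(k,'mean diff',d[v-14:v+15,u-14:u+15].mean().round(1))
print(manip.sense()['t'],manip.sense()['tcp_pos'])
E
```

```text
Y mark [0.45   0.1669] min 67.0 area 38
B mark [0.6539 0.0149] min 60.0 area 39
W mark [0.5898 0.1973] min 63.0 area 37Traceback (most recent call last):
  File "<stdin>", line 4, in <module>
ZeroDivisionError: float division by zero
```

>>> {"op": "send_rows", "data": {"commands": [{"delta_pos": [0, 5, 2], "yaw": 0}, {"delta_pos": [0, 5, 2], "yaw": 0}, {"delta_pos": [0, 5, 0], "yaw": 0}, {"delta_pos": [0, 5, 0], "yaw": 0}, {"delta_pos": [0, 0, 0], "yaw": 0}, {"delta_pos": [0, 0, 0], "yaw": 0}]}}

```text
t: 45.4
tcp_pos: [0.451, 0.1008, 0.2986]
tool_rot: [0.423, 0.906, -0.013, -0.005]
force: [0.1, -0.5, 0.3]
finger_gap: 1.0
```

```bash
python3 - <<'E'
from h import *
t=manip.snapshot('top');cv2.imwrite('pics/tf.png',t);h=cv2.cvtColor(t,cv2.COLOR_BGR2HSV)
m=cv2.inRange(h,np.array((0,170,40)),np.array((6,255,255)))[200:260,330:400];M=cv2.moments(m,True)
if M['m00']:print('knob top px',M['m00'],330+M['m10']/M['m00'],200+M['m01']/M['m00'],'(start 369.0 222.4, on 363.7 227.1)')
s=cv2.cvtColor(manip.snapshot('scene'),cv2.COLOR_BGR2HSV);m=cv2.inRange(s,np.array((7,140,80)),np.array((24,255,255)));m[:230]=0;m[:,:120]=0;m[:,260:]=0
n,l,st,c=cv2.connectedComponentsWithStats(m);print('cap',[(st[i].tolist(),c[i].round(1)) for i in range(1,n) if st[i][4]>15])
d=cv2.absdiff(t,cv2.imread('pics/top0.png')).max(2)
for k,(u,v) in dict(mug=(205,432),bottle=(502,213),pot=(284,238)).items():
    u,v=int(u*.64),int(v*.64);print(k,'mean diff',d[v-14:v+15,u-14:u+15].mean().round(1))
print(manip.sense()['t'],manip.sense()['tcp_pos'])
E
```

```text
knob top px 84.0 368.7261904761905 222.42857142857142 (start 369.0 222.4, on 363.7 227.1)
cap [([179, 268, 10, 9, 77], array([183.6, 271.8]))]
mug mean diff 18.2
bottle mean diff 8.0
pot mean diff 7.3
45.5 [0.45080807 0.10040924 0.2986809 ]
```

```bash
python3 -c "
from h import *
manip.sign_off()"
```

```text
the job is handed in; nothing more can be done
```

The job is done and handed in at 45.5 s. I switched the base on, then touched the probe to the yellow, large blue and white marks in that order. No red or green jar was on the table. After that I put the probe back in its stand, pushed the aerial home to its hard stop (about 3 N for the inner tube, then about 7 N for the middle one), and pushed the knob in.

**Last checks**
- **Knob:** back at its starting pixel (368.7, 222.4 against 369.0, 222.4).
- **Aerial:** the cap stands at about 0.145 m. It stopped hard at 27 N, with the tool reading about 3 cm lower than I expected. The camera confirmed the fingers were on the cap.
- **Jars:** all three marks are where they were at the start.
- **Probe:** it stood in the stand in the last picture of it, before the aerial was pushed; I did not look at it again.
- **Bystanders:** the bottle and flowerpot look unchanged. The mug area differs slightly, most likely from the arm's moving shadow; I did not look at it closely.

**Contacts:** averaged force readings confirmed contact for blue and white. Yellow I judged only from tool height and the picture, because its single force readings were noisy. Blue was held about 3 s, a bit longer than the others.

**Mishaps:** my first grip on the knob slipped off its top with about 41 N on the wrist; I gripped lower and it pulled out cleanly. One early move was also refused because its rows had no yaw value.

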